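# Fit a stop post to the gluing bench's T-slot rail

### The job

Fit the leather stop post to the rail: take the T-bolt out of the slanted blue holder, drop its head into the rail's slot at the red line, and give it a quarter turn so that the head locks squarely across the slot. Then slip onto the upright stud, in this order, the brass spacer, the red washer and the black knob, each resting fully home on the one below. Leave the glue pot, tape roll and brush where they are, and let go of everything.

Things in the scene. Friction and masses are not known exactly. Their poses are not given: they have to be found in the camera images.
- bolt: steel T-bolt, 67 mm long, about 85 g. Origin at the centre of the head's underside, z along the stud to its tip. Head: dark bar 14 (x) by 32 (y) by 8 mm (z). Stud: round, 12 mm thick, up to z = 67 mm, last 5 mm tapered to 7 mm; a black line on its tip runs along y like the head. Starts in the holder, leaning 30 to 34 degrees from vertical
- holder: blue fixed holder, base 100 (x) by 80 (y) by 8 mm, origin under its centre. Its pocket, 17 by 35 mm, 10 mm deep, leans 30 degrees: the stud's tip leans to the holder's -x, the head's long side lies along its y. A rest 12 mm wide supports the stud's lower (-x) side up to bolt z = 24 mm; above that the stud is free. Draw the bolt out along its own axis
- rail_mark (a point): point on the slot's centre line at the red line, level with the rail's top face, 27 mm above the bench. x along the slot, y across, z up. The slot's mouth is 17 mm wide, its lips 6 mm thick; the channel below is 37 mm wide, 11 mm high, its floor 17 mm below this point. The head goes in only along the slot, stands on the floor 3 mm clear of the lips and turns freely
- rail: fixed aluminium T-slot rail, 232 (x) by 60 (y) by 27 mm high, slot along x with both ends closed by black caps, red line across its middle; origin under its centre, x and y as for the mark. A bolt standing in it rises 50 mm above the rail. A thin sheet of leather lies along its -y side
- spacer: brass spacer ring, outside diameter 36 mm, hole 15 mm, 20 mm high, origin at the centre of its underside; lies flat on the bench. 60 g or so
- washer: red plastic washer, outside diameter 40 mm, hole 15 mm, 8 mm thick, origin at the centre of its underside; lies flat on the bench. 20 g or so
- knob: black round knob, outside diameter 42 mm, 30 mm high, with a 15 mm blind bore 24 mm deep from below; a steel disc on its top. Origin at the centre of its underside, z up; stands bore down on the bench. It slips loosely on to the stud, without a thread. 50 g or so
- glue_pot: glue pot, 110 by 85 mm, 88 mm high, origin at the centre of its underside; leave alone
- tape_roll: roll of cream tape lying flat, outside diameter 100 mm, 24 mm high, origin at the centre of its underside; leave alone
- brush: brush with a wooden handle, lying along its x, about 30 mm high at most; leave alone
Mind the look-alikes: they are no part of the job. What is meant by the bolt is not green, and is the smaller of those in its own colour.

How it is judged (in metres and radians):
On the way, in this order (a step that is already met when the one before it is completed fails the run):
1. the bolt's head is down in the slot at the red line, still lying along the slot (z of bolt in the frame of rail_mark below -0.0135 m and horizontal distance between bolt and rail_mark below 0.015 m and angle between bolt's own z axis and vertical below 0.17 rad and angle between the y axis of bolt and the x axis of rail_mark, either way round below 0.5 rad), for 0.1 s.
2. the bolt is turned a quarter turn, its head across the slot (z of bolt in the frame of rail_mark below -0.0135 m and horizontal distance between bolt and rail_mark below 0.015 m and angle between bolt's own z axis and vertical below 0.17 rad and angle between the y axis of bolt and the y axis of rail_mark, either way round below 0.3 rad), for 0.2 s.
3. the spacer is on the stud, down on the rail (all of step 2 and z of spacer in the frame of rail_mark between -0.003 and 0.003 m and horizontal distance between spacer and bolt below 0.006 m and (angle between spacer's own z axis and vertical below 0.1 rad or angle between spacer's own z axis and vertical above 3.04 rad)), for 0.1 s.
4. the washer is on the stud, down on the spacer (all of step 3 and z of washer in the frame of rail_mark between 0.017 and 0.023 m and horizontal distance between washer and bolt below 0.006 m and (angle between washer's own z axis and vertical below 0.1 rad or angle between washer's own z axis and vertical above 3.04 rad)), for 0.1 s.
At the end, for the whole second after the job is handed in: Bolt head at least 13.5 mm down in the slot, within 15 mm of the mark, across the slot within 0.3 rad, upright within 0.17 rad; spacer on rail, washer on it, knob on that, each within 3 mm of its height, 6 mm of the bolt, level within 0.1 rad (spacer, washer either way up); at rest (all of step 4 and z of knob in the frame of rail_mark between 0.025 and 0.031 m and horizontal distance between knob and bolt below 0.006 m and angle between knob's own z axis and vertical below 0.1 rad and linear speed of each of bolt, spacer, washer, knob below 0.02 m/s); the robot touches nothing.
It fails at once if the glue pot is moved more than 20 mm (distance of glue_pot from where it was at the start of the episode above 0.02 m).
It fails at once if the tape roll is moved more than 20 mm (distance of tape_roll from where it was at the start of the episode above 0.02 m).
It fails at once if the brush is moved more than 20 mm (distance of brush from where it was at the start of the episode above 0.02 m).
It also fails if it takes over 72 s, if anything falls off the work surface, if the arm or the gripper's body presses on something with over 40 N, if the wrist force passes 120 N, or if a joint passes its speed limit or range.

### The arm

A 6-joint arm with a two-finger parallel gripper is mounted at the origin on the work surface. World frame = base frame: x ahead of the robot, y to its left, z up, the work surface at z = 0. Lengths are in mm, angles in rad, forces in N, time in s.
With the tool pointing down it reaches from about 300 to 1000 mm from the base axis. Payload 5.1 kg.
Tool frame: the origin (TCP) lies midway between the tips of the shut fingers; the grasp point (between the pads) lies 19 mm behind it; z points along the fingers, y is the line along which they close (so a half turn about z gives the same grasp; the last joint's range is limited). The gripper opens to 95 mm and grips with 3 to 60 N. Pads are 20 mm wide; open, the fingers measure 119 mm over their backs; the gripper's body (75 mm by 180 mm) begins 59 mm behind the grasp point.
Start: joints at [1.168, 0.124, 1.65, -0, 1.367, -0.083], TCP at [204.365, 617.024, 184.256] pointing down, gripper open.
Joint ranges: [-2.61, 2.61], [-1.02, 2.33], [0.03, 2.71], [-1.35, 4.49], [0.32, 2.68], [-2.91, 2.91]. Speed limits (rad/s): [2.57, 2.57, 3.14, 3.14, 3.14, 3.14].

### API

Orientations are given as a unit quaternion [w, x, y, z].
In Python, from plant import r gives the robot as it stands. The module is installed in compiled form; this text tells all that it offers.
- The arm moves only by the tool step_arm, never from a script. Its argument "targets" is a list of rows, each a list of 5 numbers: the shift along the tool's x, y, z in mm, then the turn about the tool's z in degrees, then the opening, from 0 (shut) to 1 (fully open). In form: [[x, y, z, twist, fingers], ...]. A call has 1 to 8 rows; each row is the pose to reach, as a shift and turn from the pose commanded when the call began, along the tool's axes at that moment; what a row does not reach only later rows make up. A row lasts 1/8 s, in which the tool goes at most 62.5 mm and 10.7 degrees, less where a joint would pass 70% of its speed; a pose out of reach is approached as far as the arm can. A call with a gripper value outside its range is refused whole. The fingers move at their own pace and stop on an object; "force" is the grip in N (left out, the last holds). Time passes only in rows, so rows that repeat a pose let the fingers close. It gives the time, the measured TCP pose, the force, the opening and the grip force at its end, in the units of the state.
- r.read_state(): the state, without advancing time (a new reading comes with each control period).
- r.snapshot(name): name is "side" or "top" or "wrist"; returns (picture, depth): 384x512x3 uint8, red, green, blue; 384x512 float32, mm along the optical axis (not along the pixel's ray), 0 where there is no reading.
- r.calibration(name): a dict with "fx", "fy", "cx", "cy" (pixels), "D" ([k1, k2, p1, p2, k3] as OpenCV has them; the pictures are not rectified), "R" (3x3) and "t" (3): a world point X has camera coordinates R X + t. Camera axes: x right, y down, z forward; pixel columns grow to the right and rows downward; lengths in mm; the calibration is good to about 2 mm. A picture is of the moment at which its call begins: read the wrist's pose just before it. calibration takes no time and is no camera call; for the wrist camera it gives the pose at the moment of the call.
- r.hand_in(): hands the job in; it is judged then, once.
The state is a dict: "time_s": time; "joint_pos": joint angles; "joint_vel": joint speeds; "joint_efforts": joint torques, N m; "tcp_pos": TCP position; "tool_rot": TCP orientation; "force": force on the tool from outside, world axes, zero at the start; "wrist_torque": the same for the moment, N m; "width": finger opening in mm; "gripper_force": force on a finger pad.
Only numpy, scipy, OpenCV 4.12 (cv2) and the standard library are available. Lean on these libraries where they do the work, as an engineer would, in place of code of your own. Each camera call takes 0.05 s, during which the arm holds its last target. There are 200 camera calls.

## Working session

There is one attempt and no reset: what is moved stays moved. The work goes in short steps, Python scripts to look and compute and a tool call to move; the robot and the scene stay as the last step left them, time stands still between calls to the robot, and variables do not carry over. Pictures are saved under pics/ and viewed, at most 10 in all, crops included, and the job is handed in when it is done.

Besides the shell and the picture viewer there is one more tool, called after ">>>" as name(argument=value, ...) on one line, values as JSON. step_arm: Moves the arm, as the interface text tells. Its arguments: {"type":"object","properties":{"targets":{"type":"array"},"force":{"type":"number"}},"required":["targets"]}

```bash
mkdir -p pics
cat > h.py <<'E'
import numpy as np, cv2
from plant import r
def rays(cal,uv):
    K=np.array([[cal['fx'],0,cal['cx']],[0,cal['fy'],cal['cy']],[0,0,1]])
    p=cv2.undistortPoints(np.array(uv,float).reshape(-1,1,2),K,np.array(cal['D'],float)).reshape(-1,2)
    R=np.array(cal['R']);t=np.array(cal['t'])
    return -R.T@t, np.c_[p,np.ones(len(p))]@R
def onplane(cal,uv,z):
    C,d=rays(cal,uv); return C+d*((z-C[2])/d[:,2])[:,None]
def bydepth(cal,uv,dep):
    C,d=rays(cal,uv); u=np.array(uv,int).reshape(-1,2)
    return C+d*dep[u[:,1],u[:,0]][:,None]
def proj(cal,X):
    K=np.array([[cal['fx'],0,cal['cx']],[0,cal['fy'],cal['cy']],[0,0,1]])
    return cv2.projectPoints(np.array(X,float).reshape(-1,1,3),cv2.Rodrigues(np.array(cal['R']))[0],np.array(cal['t'],float),K,np.array(cal['D'],float))[0].reshape(-1,2)
def snap(n,f=None):
    cal=r.calibration(n); im,d=r.snapshot(n); 
    if f: cv2.imwrite('pics/%s.png'%f,im[:,:,::-1]); np.savez('pics/%s.npz'%f,im=im,d=d,cal=np.array(cal,dtype=object))
    return im,d,cal
def load(f):
    z=np.load('pics/%s.npz'%f,allow_pickle=True); return z['im'],z['d'],z['cal'].item()
E
python3 - <<'E'
from h import *
a=snap('top','top0')[0];b=snap('side','side0')[0];w=snap('wrist','wr0')[0]
for n in('top','side'):
    c=r.calibration(n);print(n,np.round(-np.array(c['R']).T@np.array(c['t'])),c['fx'])
cv2.imwrite('pics/both.png',np.vstack([np.hstack([cv2.resize(a,(400,300)),cv2.resize(b,(400,300))])])[:,:,::-1])
s=r.read_state();print(s)
E
```

```text
top [ 334.   76. 1044.] 420.76376952407156
side [ 269. -666.  613.] 361.6577503974037
{'time_s': 0.15, 'joint_pos': array([ 1.16840253e+00,  1.24386668e-01,  1.65134879e+00,  9.71960767e-07,
        1.36746654e+00, -8.25881924e-02]), 'joint_vel': array([-0.00082106, -0.00171614, -0.00419333,  0.0011627 , -0.00061627,
        0.00032179]), 'joint_efforts': array([ 1.28708311e-04, -4.18192220e+01, -3.60472512e+01,  7.75594474e-02,
        4.68893861e-02, -1.29348728e-04]), 'tcp_pos': array([204.15816672, 616.5423335 , 183.2559517 ]), 'tool_rot': array([-1.93681657e-04,  1.59222296e-01,  9.87242429e-01, -7.81017960e-04]), 'force': array([ 0.35170374,  0.16124472, -0.51103026]), 'wrist_torque': array([0.05377515, 0.00240895, 0.03730222]), 'gripper_force': 0.0, 'width': 95.11929522917683}
```

View pics/top0.png

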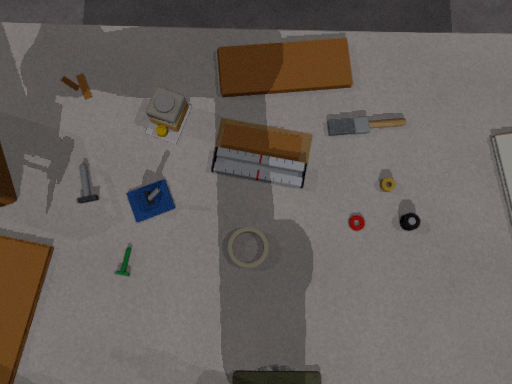

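View pics/side0.png

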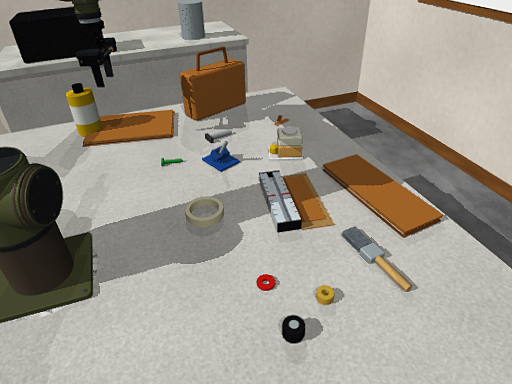

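Candidates for the bolt: the grey one in the blue holder at top (152,196), the larger grey one lying at (87,185), and the green one at (125,262). By the description it is the grey one in the holder, which I'll check in a close crop.

Run:
```python
from h import *
im,d,cal=load('top0'); s,ds,cs=load('side0')
a=cv2.resize(im[150:235,60:190],None,fx=5,fy=5,interpolation=cv2.INTER_CUBIC)[:,:400*2]
b=cv2.resize(s[110:180,190:290],None,fx=4,fy=4,interpolation=cv2.INTER_CUBIC)
c=np.zeros((600,800,3),np.uint8);A=cv2.resize(a,(500,327));c[:327,:500]=A;c[320:600,:400]=b
w=load('wr0')[0];c[327:327+270,420:780]=cv2.resize(w,(360,270));cv2.imwrite('pics/c1.png',c[:,:,::-1])
hsv=cv2.cvtColor(im,cv2.COLOR_RGB2HSV)
def blob(m,box):
    x0,y0,x1,y1=box;k=np.zeros(m.shape,np.uint8);k[y0:y1,x0:x1]=m[y0:y1,x0:x1]*255
    cn=max(cv2.findContours(k,0,2)[0],key=cv2.contourArea);return cv2.minAreaRect(cn),cn
H,S,V=[hsv[...,i].astype(int) for i in range(3)]
for n,m,box,z in [('holder',(H>100)&(H<125)&(S>120),(110,170,190,230),8),('red',((H<8)|(H>172))&(S>150),(340,205,375,240),8),('brass',(H>15)&(H<32)&(S>100),(372,170,402,198),20),('knob',(V<60),(395,208,425,235),30)]:
    rc,cn=blob(m,box);P=onplane(cal,cv2.boxPoints(rc),z);print(n,np.round(rc,1) if 0 else rc,np.round(P.mean(0)),np.round(np.linalg.norm(np.diff(P,axis=0),axis=1)))
    if n=='holder':print(np.round(P[:,:2],1))
# red line on rail
m=((H<8)|(H>172))&(S>130);ys,xs=np.nonzero(m[145:190,240:285]);print('redpx',len(xs),xs.mean()+240,ys.mean()+145)
print(np.c_[xs+240,ys+145].tolist())
pix=[(215,150),(305,163),(213,172),(304,186)]
print(np.round(onplane(cal,pix,27),1))
```

```text
holder ((150.3243865966797, 200.3804931640625), (31.06409454345703, 40.546302795410156), 69.775146484375) [501. 313.   8.] [99. 79. 98.]
[[518.6 374.1]
 [555.5 282.2]
 [482.3 252.5]
 [446.4 343.7]]
red ((356.2500305175781, 222.25003051757812), (14.849241256713867, 14.142135620117188), 45.0) [ 452. -198.    8.] [36. 36. 36.]
brass ((387.2500305175781, 184.24998474121094), (13.435027122497559, 14.142135620117188), 45.0) [ 547. -275.   20.] [37. 33. 37.]
knob ((409.5, 221.5), (17.0, 19.0), 90.0) [ 453. -322.   30.] [47. 42. 46.]
redpx 28 258.5357142857143 167.71428571428572
[[260, 155], [261, 155], [261, 156], [260, 157], [261, 157], [260, 158], [261, 158], [260, 159], [260, 160], [260, 161], [259, 162], [260, 162], [258, 170], [258, 171], [257, 172], [258, 172], [257, 173], [258, 173], [257, 174], [258, 174], [257, 175], [258, 175], [257, 176], [257, 177], [256, 178], [257, 178], [256, 179], [257, 179]]
[[626.7 155.4  27. ]
 [596.9 -69.3  27. ]
 [570.4 158.9  27. ]
 [538.5 -66.2  27. ]]
```

View pics/c1.png

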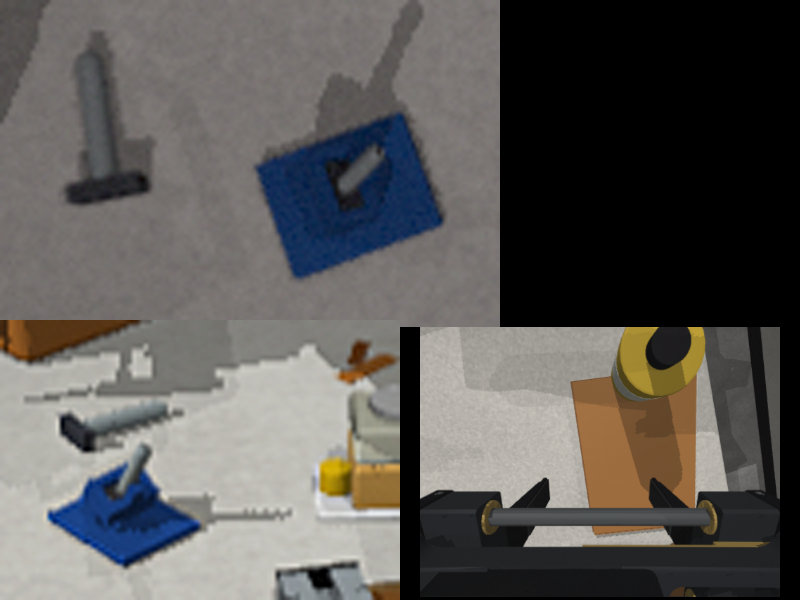

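The crop confirms the choice: the small grey bolt stands in the blue holder (top 152,196), leaning toward image up-right. The larger grey one lies to its left (87,185). Next I'll work out the moves.

```bash
cat >> h.py <<'E'
from scipy.spatial.transform import Rotation as Ro
def tool():
    s=r.read_state();q=s['tool_rot'];R=Ro.from_quat([q[1],q[2],q[3],q[0]]).as_matrix();return s,np.array(s['tcp_pos']),R
def goto(P,yaw=None):
    "shift in tool axes and twist (deg) to bring tool y to yaw (mod 180)"
    s,p,R=tool();y=np.degrees(np.arctan2(R[1,1],R[0,1]))
    out=np.round(R.T@(np.array(P)-p),1)
    tw=None if yaw is None else [round((y-yaw),1),round((y-yaw+90)%180-90,1)]
    print('t',s['time_s'],'tcp',np.round(p,1),'yaw',round(y,1),'shift',out,'twist',tw,'w',round(s['width'],1));return out
E
python3 - <<'E'
from h import *
s,p,R=tool();c=r.calibration('wrist');C=-np.array(c['R']).T@np.array(c['t'])
print('cam in tool',np.round(R.T@(C-p)),'axis in tool',np.round(R.T@np.array(c['R'])[2],2),c['fx'],np.round(R,3))
im,d,cal=load('top0')
for u in [(158,189),(157,190),(152,196),(149,199)]: print(u,np.round(bydepth(cal,[u],d),1))
goto([500,310,190],21.7)
E
```

```text
cam in tool [  74.    1. -200.] axis in tool [-0.26  0.    0.96] 274.2013613930483 [[-0.949  0.314 -0.001]
 [ 0.314  0.949 -0.001]
 [ 0.    -0.002 -1.   ]]
(158, 189) [[514.3 278.9  87.8]]
(157, 190) [[512.  281.1  87.2]]
(152, 196) [[502.6 298.   59.9]]
(149, 199) [[498.1 308.6  42.8]]
t 0.15 tcp [204.2 616.5 183.3] yaw 71.7 shift [-377.2 -198.    -6.5] twist [np.float64(50.0), np.float64(50.0)] w 95.1
```

>>> step_arm(targets=[[-377,-198,-6,50,0.6],[-377,-198,-6,50,0.6],[-377,-198,-6,50,0.6],[-377,-198,-6,50,0.6],[-377,-198,-6,50,0.6],[-377,-198,-6,50,0.6],[-377,-198,-6,50,0.6],[-377,-198,-6,50,0.6]])

```text
time_s: 1.15
tcp_pos: [501.8, 308.0, 189.9]
tool_rot: [0.0, 0.564, 0.826, -0.0]
force: [-0.6, -0.1, -0.3]
width: 57.1
gripper_force: 0.0
```

>>> step_arm(targets=[[0,0,0,0,0.6],[0,0,0,0,0.6]])

```text
time_s: 1.4
tcp_pos: [499.1, 311.5, 190.0]
tool_rot: [-0.0, 0.561, 0.828, -0.0]
force: [0.1, -0.4, 0.8]
width: 57.0
gripper_force: 0.0
```

Run:
```python
from h import *
goto([500,310,190],21.7)
im,d,cal=snap('wrist','w1')
m=(d>0); P=bydepth(cal,np.argwhere(np.ones_like(d))[:,::-1],d).reshape(384,512,3)
np.save('pics/w1P.npy',P)
hsv=cv2.cvtColor(im,cv2.COLOR_RGB2HSV)
# stud: unsaturated points within region z 45..95
k=(np.hypot(P[...,0]-507,P[...,1]-293)<45)&(P[...,2]>42)&(P[...,2]<100)&(hsv[...,1]<70)
Q=P[k];print(len(Q))
c=Q.mean(0);u=np.linalg.svd(Q-c,full_matrices=False)[2][0];u*=np.sign(u[2]);print(np.round(c,1),np.round(u,3),np.degrees(np.arccos(u[2])),np.degrees(np.arctan2(u[1],u[0])))
for z in range(45,100,5):
    b=abs(Q[:,2]-z)<2.5
    if b.sum()>3:print(z,b.sum(),np.round(Q[b].mean(0),1),np.round(np.ptp(Q[b],axis=0),1))
```

```text
t 1.4 tcp [499.1 311.5 190. ] yaw 21.8 shift [-1.7  0.3  0. ] twist [np.float64(0.1), np.float64(0.1)] w 57.0
353
[509.7 295.4  67.5] [ 0.211 -0.521  0.827] 34.18977330719245 -67.950058444459
45 32 [504.1 309.   45. ] [11.8 11.1  4.8]
50 33 [505.8 305.9  50. ] [12.  11.1  4.8]
55 35 [506.5 303.4  54.9] [11.4 10.6  4.9]
60 36 [507.8 300.1  60.1] [10.9  8.9  4.8]
65 35 [509.  297.1  65.1] [10.8 10.3  4.8]
70 36 [509.9 294.   70.2] [10.4 10.8  4.5]
75 35 [511.5 291.5  75.1] [10.2 10.2  4.9]
80 43 [512.5 287.8  80.1] [12.2 11.3  5. ]
85 63 [514.6 283.8  85.2] [ 9.4 12.5  4.9]
90 4 [515.  283.2  87.7] [2.1 1.6 0.3]
```

View pics/w1.png

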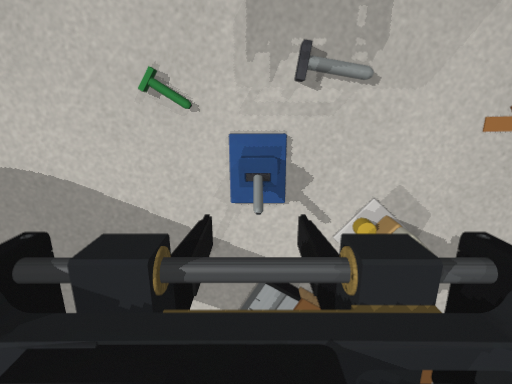

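The view shows the holder at (258,168), with the stud running down to its tip at (258,210), the big bolt at (335,63) and the green one at (165,88). I'll grip the stud at about bolt z = 48.

Run:
```python
from h import *
goto([512.8,287.6,51.5],22)
```

```text
t 1.45 tcp [499.1 311.6 190.1] yaw 21.8 shift [-27.4   3.9 138.6] twist [np.float64(-0.2), np.float64(-0.2)] w 57.0
```

>>> step_arm(targets=[[-27.5,4,60,0,0.5],[-27.5,4,100,0,0.4],[-27.5,4,130,0,0.4],[-27.5,4,138.5,0,0.4],[-27.5,4,138.5,0,0.4],[-27.5,4,138.5,0,0.0],[-27.5,4,138.5,0,0.0],[-27.5,4,138.5,0,0.0]], force=25)

```text
time_s: 2.45
tcp_pos: [514.5, 286.7, 52.8]
tool_rot: [0.0, 0.562, 0.827, 0.001]
force: [0.0, 0.7, 0.1]
width: 13.2
gripper_force: 0.0
```

>>> step_arm(targets=[[0,0,0,0,0],[0,0,0,0,0]])

```text
time_s: 2.7
tcp_pos: [514.2, 286.4, 52.2]
tool_rot: [0.0, 0.562, 0.827, 0.0]
force: [0.4, -0.8, 2.4]
width: 8.1
gripper_force: 23.0
```

Run:
```python
from h import *
goto([0,0,0])
im,d,cal=snap('wrist','w2'); s,ds,cs=snap('side','s2')
p=proj(cs,[[514,287,71]])[0];print(p)
x,y=map(int,p);a=s[y-50:y+50,x-60:x+60]
c=np.hstack([cv2.resize(im[150:300,160:360],(400,300),interpolation=2),cv2.resize(a,(400,333),interpolation=2)[:300]])
cv2.imwrite('pics/c2.png',c[:,:,::-1])
```

```text
t 2.7 tcp [514.2 286.4  52.2] yaw 21.7 shift [ -76.2 -583.6   51.9] twist None w 8.1
[225.016897   144.90957615]
```

View pics/c2.png

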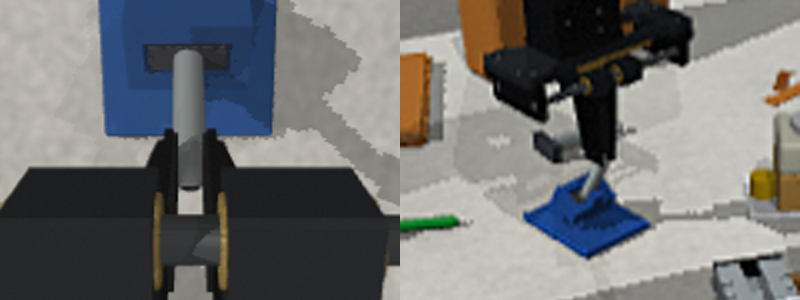

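The wrist crop shows the stud centred between the pads, its tip at crop (188,185). I'll draw it out along its axis.

>>> step_arm(targets=[[-2.5,0,-4,0,0],[-5.5,0,-8.5,0,0],[-8,0,-12.5,0,0],[-11,0,-17,0,0],[-16,0,-25,0,0],[-22,0,-35,0,0],[-22,0,-60,0,0],[-22,0,-60,0,0]])

```text
time_s: 3.8
tcp_pos: [524.1, 266.4, 114.8]
tool_rot: [0.002, 0.562, 0.827, 0.002]
force: [-0.2, -0.1, -1.7]
width: 7.3
gripper_force: 21.7
```

Run:
```python
from h import *
goto([0,0,0])
im,d,cal=snap('wrist','w3'); s,ds,cs=snap('side','s3')
_,p,R=tool();p=proj(cs,[p])[0];print(p)
x,y=map(int,p);a=s[y-50:y+50,x-60:x+60]
c=np.hstack([cv2.resize(im[150:300,160:360],(400,300),interpolation=2),cv2.resize(a,(400,333),interpolation=2)[:300]])
cv2.imwrite('pics/c3.png',c[:,:,::-1])
```

```text
t 3.8 tcp [524.1 266.4 114.8] yaw 21.7 shift [ -54.2 -586.1  111.5] twist None w 7.3
[228.72008688 135.51064608]
```

View pics/c3.png

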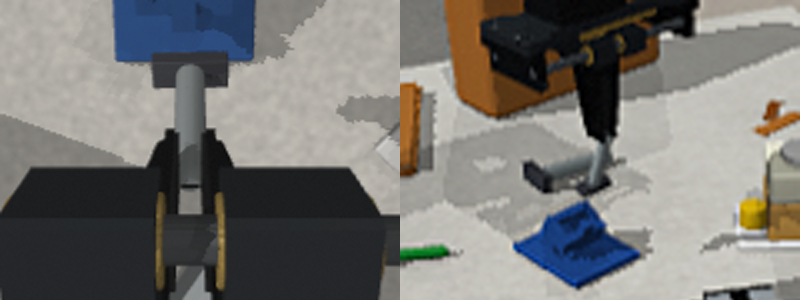

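The crop shows the bolt free of the holder and held: head at crop (190,70), still leaning. I'll measure its lean and grip height.

```bash
cat >> h.py <<'E'
def stud(im,d,cal,lo=-45,hi=45,verb=1):
    "bolt points in the tool frame (relative to TCP)"
    s,p,R=tool();P=bydepth(cal,np.argwhere(np.ones_like(d))[:,::-1],d).reshape(384,512,3)
    L=(P-p)@R; hsv=cv2.cvtColor(im,cv2.COLOR_RGB2HSV)
    k=(abs(L[...,1])<18)&(abs(L[...,0])<50)&(L[...,2]<55)&(L[...,2]>-50)&(d>0)&(hsv[...,1]<110)
    return L,k,hsv
E
python3 - <<'E'
from h import *
im,d,cal=load('w3');L,k,hsv=stud(im,d,cal)
for z in range(-48,56,4):
    b=k&(abs(L[...,2]-z)<2)
    if b.sum()>2:
        Q=L[b];print(z,b.sum(),'x',np.round(np.percentile(Q[:,0],[5,50,95]),1),'y',np.round(np.percentile(Q[:,1],[5,50,95]),1),'V',int(np.median(hsv[...,2][b])))
E
```

```text
-48 63 x [10.5 12.1 12.5] y [-7.2  6.2 12.2] V 20
-44 46 x [10.6 12.1 12.6] y [-7.2 -1.8 11. ] V 21
-40 62 x [-9.1 10.4 12.5] y [-5.1  3.6  9.6] V 42
-36 191 x [-8.3 -2.1 12.1] y [-2.6  1.9  6.8] V 75
-32 70 x [-1.2  1.1 12.1] y [-2.4  1.9  6.9] V 75
-28 42 x [1.5 2.7 4.3] y [-0.8  2.   5.3] V 76
-24 44 x [3.3 4.3 5.8] y [-0.8  2.7  5.5] V 114
-20 46 x [4.9 6.2 7.3] y [-0.9  2.   5.5] V 120
-16 56 x [5.5 7.6 9.1] y [-1.6  2.7  7.1] V 116
-12 64 x [ 5.6  9.  10.7] y [-3.   2.4  7.8] V 117
-8 60 x [ 7.  11.  12.7] y [-2.5  2.8  7.3] V 117
-4 62 x [ 8.1 12.6 14.6] y [-2.6  2.   8.1] V 120
0 57 x [ 9.6 14.3 16. ] y [-3.4  2.   7.6] V 121
4 53 x [11.2 16.2 18. ] y [-3.   2.1  7.9] V 118
8 48 x [13.2 17.9 19.4] y [-2.8  2.1  7.7] V 117
12 46 x [16.9 19.7 21.5] y [-2.6  2.9  7.5] V 114
16 303 x [17.3 21.8 24.4] y [-11.8   3.7  16.9] V 59
20 245 x [11.3 16.3 26. ] y [-12.2  -0.4  16.5] V 59
24 3 x [25.7 25.7 25.7] y [-11.2 -10.5   5.4] V 82
```

Run:
```python
from h import *
im,d,cal=load('top0')
A=onplane(cal,[(261,155.5),(256.5,179)],27);print(np.round(A,1))
g=cv2.cvtColor(im,cv2.COLOR_RGB2GRAY)
# slot centre: darkest band in columns off the line
ctr=[]
for u in list(range(222,300,4)):
    v0=161+(u-215)*13/90; vs=np.arange(int(v0-7),int(v0+8)); 
    w=np.clip(110-g[vs,u].astype(float),0,None); ctr.append((u,(w*vs).sum()/max(w.sum(),1)))
ctr=np.array(ctr);print(np.round(ctr[::4],1).tolist())
k=np.polyfit(ctr[:,0],ctr[:,1],1);print(k)
B=onplane(cal,[(220,np.polyval(k,220)),(300,np.polyval(k,300))],22);print(np.round(B,1),np.degrees(np.arctan2(*(B[0]-B[1])[1::-1])))
a,b=A[0],A[1]
M=np.c_[(b-a)[:2],-(B[1]-B[0])[:2]];t=np.linalg.solve(M,(B[0]-a)[:2]);print('mark',a+t[0]*(b-a),t)
goto([583,45,120],82.4)
```

```text
[[614.4  40.6  27. ]
 [554.4  51.3  27. ]]
[[222.0, 160.9], [238.0, 163.0], [254.0, 165.3], [270.0, 167.6], [286.0, 170.5]]
[  0.15670454 125.76412326]
[[601.9 142.7  22. ]
 [573.  -57.2  22. ]] 81.75275584482557
mark [587.82037438  45.34243516  27.        ] [0.44340397 0.4869579 ]
t 3.9 tcp [522.2 265.8 111.9] yaw 21.7 shift [-227.7  -25.    -8.1] twist [np.float64(-60.7), np.float64(-60.7)] w 7.1
```

>>> step_arm(targets=[[-228,-25,-8,-60,0],[-228,-25,-8,-60,0],[-228,-25,-8,-60,0],[-228,-25,-8,-60,0],[-228,-25,-8,-60,0],[-228,-25,-8,-60,0],[-228,-25,-8,-60,0],[-228,-25,-8,-60,0]], force=10)

```text
time_s: 4.9
tcp_pos: [582.6, 45.1, 119.1]
tool_rot: [-0.0, 0.073, 0.997, -0.0]
force: [0.1, 0.1, -0.4]
width: 1.0
gripper_force: 0.0
```

```bash
cat >> h.py <<'E'
def prof(f):
    im,d,cal=snap('wrist',f);L,k,hsv=stud(im,d,cal)
    for z in range(-40,52,6):
        b=k&(abs(L[...,2]-z)<2)
        if b.sum()>2:
            Q=L[b];print(z,b.sum(),'x',np.round(np.percentile(Q[:,0],[5,50,95]),1),'y',np.round(np.percentile(Q[:,1],[5,50,95]),1),'V',int(np.median(hsv[...,2][b])))
    return im,d,cal
E
python3 - <<'E'
from h import *
goto([583,45,120],81.5);prof('w4')
E
```

```text
t 4.9 tcp [582.6  45.1 119.1] yaw 81.6 shift [-0.4 -0.  -0.9] twist [np.float64(0.1), np.float64(0.1)] w 1.0
-40 37 x [10.1 11.5 11.8] y [-4.2  0.9  5.3] V 28
-34 29 x [ 9.8 11.3 11.9] y [-3.3  0.2  4.5] V 30
```

The bolt slipped out of the grip. I'll find where it went.

Run:
```python
from h import *
a=snap('top','t5')[0];w=snap('wrist','w5')[0]
A=a[120:240,110:310]
c=np.vstack([cv2.resize(A,(500,300),interpolation=2),np.pad(cv2.resize(w,(400,300)),((0,0),(0,100),(0,0)))])
cv2.imwrite('pics/c5.png',c[:,:,::-1])
```

```text
(no output)
```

View pics/c5.png

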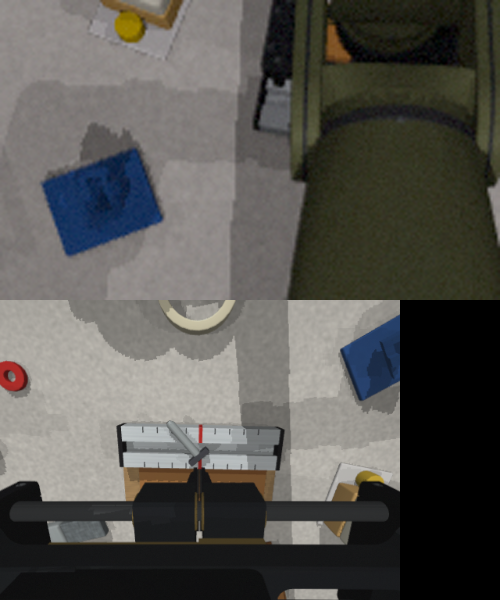

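The wrist picture shows the bolt lying across the rail: head near (256,196), tip near (220,160) in full pixels. I'll back the tool off to see the whole bolt.

>>> step_arm(targets=[[-45,0,-30,0,0.5],[-45,0,-30,0,0.5],[-45,0,-30,0,0.5]])

```text
time_s: 5.42
tcp_pos: [627.1, 38.6, 149.4]
tool_rot: [-0.0, 0.073, 0.997, 0.0]
force: [-0.5, -0.6, 0.1]
width: 25.3
gripper_force: 0.0
```

Run:
```python
from h import *
goto([583,45,150])
im,d,cal=snap('wrist','w6');s,ds,cs=snap('side','s6')
P=bydepth(cal,np.argwhere(np.ones_like(d))[:,::-1],d).reshape(384,512,3);np.save('pics/w6P.npy',P)
p=proj(cal,[[583,45,30]])[0];x,y=map(int,p);print(p)
y=max(y,60);a=im[y-60:y+60,x-80:x+80]
q=proj(cs,[[583,45,30]])[0].astype(int);b=s[q[1]-45:q[1]+45,q[0]-60:q[0]+60]
c=np.hstack([cv2.resize(a,(400,300),interpolation=2),cv2.resize(b,(400,300),interpolation=2)])
cv2.imwrite('pics/c6.png',c[:,:,::-1])
k=(np.hypot(P[...,0]-583,P[...,1]-45)<75)&(P[...,2]>31)&(P[...,2]<110)
n,lab,st,ce=cv2.connectedComponentsWithStats(k.astype(np.uint8));i=1+np.argmax(st[1:,4]);print(st[1:],ce[i])
Q=P[lab==i];c=Q.mean(0);u=np.linalg.svd(Q-c,full_matrices=False)[2][0];t=(Q-c)@u
print(c,u)
for lo in np.arange(t.min(),t.max(),6):
    b=(t>=lo)&(t<lo+6);print(round(lo),b.sum(),np.round(np.median(Q[b],0),1),np.round(Q[b][:,2].max(),1))
```

```text
t 5.425 tcp [627.1  38.6 149.4] yaw 81.7 shift [44.5 -0.  -0.6] twist None w 25.3
[253.93673083 142.27978812]
[[215 110  52  57 769]] [239.83485046 138.24057217]
[575.74224443  30.26871815  38.1994447 ] [0.84528804 0.53099303 0.059452  ]
-39 46 [545.3  10.9  36.1] 38.7
-33 60 [550.3  14.2  37.4] 39.0
-27 58 [555.3  17.7  37.6] 39.7
-21 58 [560.3  20.6  37.6] 40.0
-15 60 [565.3  23.9  37.6] 39.7
-9 59 [570.7  27.2  38. ] 39.8
-3 55 [575.8  30.6  38. ] 40.1
3 57 [580.7  33.4  38.2] 39.8
9 55 [585.8  36.6  38.3] 40.4
15 71 [590.8  40.1  38.6] 41.6
21 152 [595.9  42.9  40.5] 43.1
27 38 [599.2  45.   40.4] 42.0
```

View pics/c6.png

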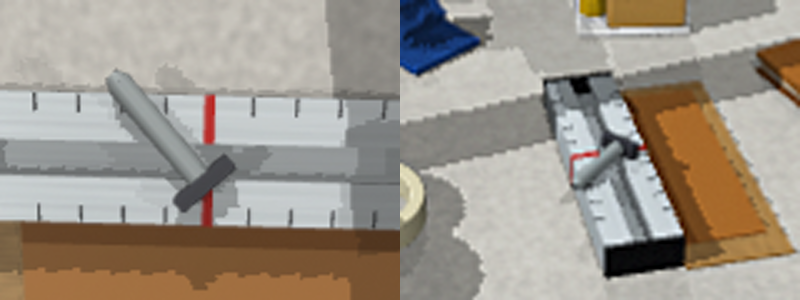

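The crop shows the bolt lying flat on the rail with its head's long side horizontal: head at crop (205,183), tip at (115,78), both on the red-line side of centre. I'll grip it near the tip and stand it upright on open bench.

Run:
```python
from h import *
goto([560.5,20.6,29.5],122.1)
```

```text
t 5.525 tcp [626.3  38.6 148.7] yaw 81.7 shift [ 62.2 -27.3 119.3] twist [np.float64(-40.4), np.float64(-40.4)] w 32.9
```

>>> step_arm(targets=[[62,-27.5,20,-40.4,0.4],[62,-27.5,50,-40.4,0.4],[62,-27.5,80,-40.4,0.4],[62,-27.5,105,-40.4,0.4],[62,-27.5,119,-40.4,0.4],[62,-27.5,119,-40.4,0.4],[62,-27.5,119,-40.4,0.0],[62,-27.5,119,-40.4,0.0]], force=30)

```text
time_s: 6.52
tcp_pos: [563.3, 20.1, 32.2]
tool_rot: [0.001, -0.276, 0.961, -0.0]
force: [-0.1, 1.1, -0.5]
width: 23.4
gripper_force: 0.0
```

>>> step_arm(targets=[[0,0,0,0,0],[0,0,0,0,0],[0,0,0,0,0]])

```text
time_s: 6.9
tcp_pos: [562.3, 20.1, 30.9]
tool_rot: [0.0, -0.276, 0.961, -0.0]
force: [1.1, 0.0, 0.0]
width: 0.7
gripper_force: 0.0
```

Run:
```python
from h import *
goto([560.5,20.6,29.5],122.1);prof('w7')
```

```text
t 6.9 tcp [562.3  20.1  30.9] yaw 122.1 shift [1.3 1.3 1.4] twist [np.float64(-0.0), np.float64(-0.0)] w 0.7
-40 36 x [ 9.4 11.  11.5] y [-5.1 -1.   5.7] V 22
-34 35 x [-9.6 10.9 11.3] y [-4.1  0.6  4.5] V 27
-28 4 x [ 9.5 10.7 10.9] y [-2.6 -1.7  2.6] V 54
-10 67 x [-30.5  -4.2  13. ] y [-0.8  0.7  2.6] V 82
-4 174 x [ 3.6 15.8 21.4] y [-4.6  1.4  6. ] V 122
2 337 x [-13.2   3.7  20.8] y [-17.3  -9.4  15.8] V 161
8 48 x [-3.2 17.5 26.8] y [-16.9  -6.8  16.4] V 135
14 41 x [-3.2 15.8 25.8] y [-16.2  -5.   16.5] V 131
20 128 x [-23.  -15.2  23.7] y [-17.5 -14.1  13.2] V 119
26 37 x [-3.1 16.1 26.5] y [-16.9  -5.3  16.5] V 134
32 1732 x [ 7.2 32.1 48.2] y [-15.4   3.3  16.7] V 169
```

Run:
```python
from h import *
im,d,cal=load('w7');P=bydepth(cal,np.argwhere(np.ones_like(d))[:,::-1],d).reshape(384,512,3)
L,_,hsv=stud(im,d,cal);q=(hsv[...,1]<110)
k=(np.hypot(P[...,0]-575,P[...,1]-30)<70)&(P[...,2]>31)&(P[...,2]<48)&(L[...,2]>-14)&(L[...,2]<0)
n,lab,st,ce=cv2.connectedComponentsWithStats(k.astype(np.uint8))
for i in range(1,n):
    if st[i,4]>25:
        Q=L[lab==i];print(st[i],np.round(Q.mean(0),1),'x',np.round(np.percentile(Q[:,0],[2,98]),1),'y',np.round(np.percentile(Q[:,1],[2,98]),1),'z',np.round(np.percentile(Q[:,2],[2,98]),1),hsv[...,2][lab==i].mean())
# finger shape: dark pts near y
for z in range(-60,4,6):
    b=(abs(L[...,2]-z)<3)&(abs(L[...,1])<40)&(abs(L[...,0])<30)&(hsv[...,2]<60)
    if b.sum()>5:print(z,b.sum(),np.round(np.percentile(L[b][:,0],[2,50,98]),1),np.round(np.percentile(L[b][:,1],[2,50,98]),1))
c=cv2.resize(im[110:290,136:376],(800,600),interpolation=2);cv2.imwrite('pics/c7.png',c[:,:,::-1])
```

```text
[248 187  16  51 457] [10.3  0.9 -6. ] x [-12.2  21.6] y [-4.6  6.7] z [-8.5 -1.4] 116.32385120350109
-60 81 [ 9.5 11.1 11.6] [-7.8 -0.5  8.3]
-54 110 [ 9.4 11.  11.6] [-7.5  0.3  7.9]
-48 81 [ 9.3 11.1 11.4] [-6.8 -0.6  7.6]
-42 74 [ 9.3 11.  11.6] [-6.1  0.3  6.8]
-36 40 [ 9.1 10.9 11.4] [-3.8  1.3  4.6]
-30 16 [ 9.4 11.  11.3] [-4.  -1.7  3.7]
```

View pics/c7.png

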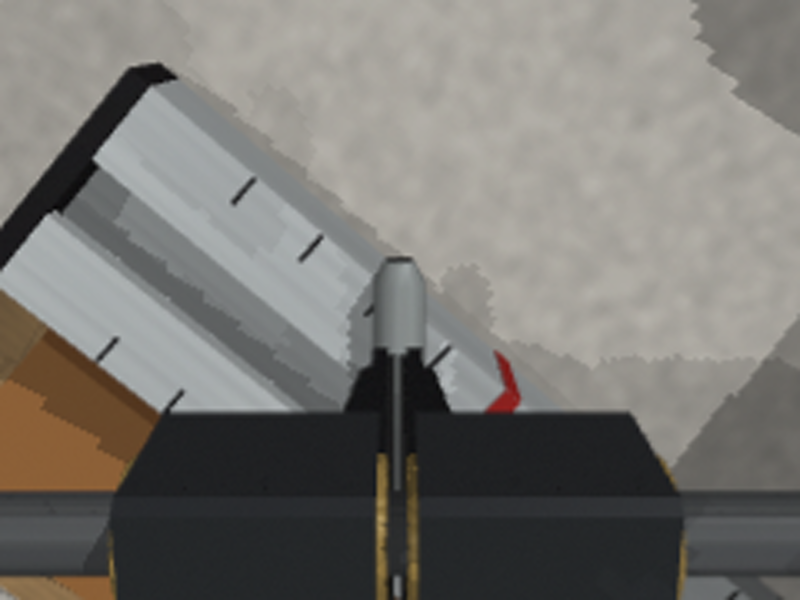

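The close crop shows the shut finger tips at crop (400,350), above the stud, which passes under them. The real tips therefore seem to sit well behind the nominal TCP. I'll measure that from earlier frames.

Run:
```python
from h import *
s,p,R=tool()
# tool frame from wrist calibration itself: camera fixed in tool
c0=r.calibration('wrist');Rc=np.array(c0['R']);tc=np.array(c0['t'])
for f in ('w1','w6','w5','w7','wr0'):
    im,d,cal=load(f);uv=np.argwhere(np.ones_like(d))[:,::-1]
    W=bydepth(c0,uv,d).reshape(384,512,3);L=(W-p)@R
    V=im.max(2)
    k=(V<70)&(abs(L[...,0])<16)&(abs(L[...,1])<55)&(L[...,2]<30)&(d>0)
    Q=L[k]
    for sg in(-1,1):
        q=Q[sg*Q[:,1]>0]; 
        i=np.argsort(-q[:,2])[:6];print(f,sg,np.round(q[i][::2],1).tolist())
```

```text
w1 -1 [[-9.0, -28.4, -30.3], [-6.6, -28.3, -30.7], [5.7, -28.4, -30.8]]
w1 1 [[9.4, 30.4, -29.6], [9.5, 29.4, -31.7], [11.2, 30.5, -32.5]]
w6 -1 [[10.5, -13.8, -30.6], [10.8, -15.1, -31.3], [10.4, -13.7, -32.2]]
w6 1 [[9.4, 14.4, -31.4], [9.6, 13.7, -32.0], [11.1, 16.3, -32.2]]
w5 -1 [[9.7, -1.3, -30.2], [11.5, -2.6, -31.5], [11.0, -3.9, -31.9]]
w5 1 [[9.8, 2.0, -30.5], [9.6, 1.9, -31.9], [9.6, 1.3, -32.0]]
w7 -1 [[-14.5, -52.4, 4.7], [8.4, -5.5, 4.1], [6.8, -6.3, 4.1]]
w7 1 [[-2.0, 12.6, 5.4], [-2.3, 11.8, 3.8], [-3.0, 11.0, 3.6]]
wr0 -1 [[10.2, -48.8, -29.8], [-8.4, -47.4, -29.9], [-8.9, -47.3, -30.3]]
wr0 1 [[10.8, 51.4, -29.7], [9.7, 49.3, -30.4], [-0.1, 47.9, -30.8]]
```

The finger tips really lie about 30 mm behind the reported TCP, in every frame. The first grip was therefore only on the stud's taper. From here I take tips = TCP − 30 mm along the tool and grasp point = TCP − 49 mm. I'll open, go lower and regrip.

>>> step_arm(targets=[[0,0,-6,0,0.35],[0,0,-6,0,0.35],[0,0,-6,0,0.35],[0,0,-6,0,0.35],[0,0,10,0,0.35],[0,0,22,0,0.35],[0,0,28,0,0.35],[0,0,28,0,0.35]], force=30)

```text
time_s: 7.95
tcp_pos: [561.4, 20.2, 1.6]
tool_rot: [-0.001, -0.276, 0.961, 0.0]
force: [0.3, 0.3, 0.1]
width: 33.5
gripper_force: 0.0
```

>>> step_arm(targets=[[0,0,0,0,0],[0,0,0,0,0],[0,0,0,0,0],[0,0,0,0,0]])

```text
time_s: 8.45
tcp_pos: [562.5, 20.1, 3.2]
tool_rot: [0.0, -0.276, 0.961, -0.0]
force: [0.4, 0.4, 1.9]
width: 10.6
gripper_force: 29.7
```

>>> step_arm(targets=[[0,0,0,0,0.3],[0,0,0,0,0.3],[0,0,4,0,0.3],[0,0,6,0,0.3],[0,0,6,0,0.3],[0,0,6,0,0.0],[0,0,6,0,0.0],[0,0,6,0,0.0]])

```text
time_s: 9.45
tcp_pos: [562.5, 20.2, -3.1]
tool_rot: [0.0, -0.276, 0.961, -0.0]
force: [0.3, 0.3, 2.4]
width: 11.2
gripper_force: 30.2
```

>>> step_arm(targets=[[0,0,0,0,0],[0,0,0,0,0]])

```text
time_s: 9.7
tcp_pos: [562.5, 20.2, -3.1]
tool_rot: [0.0, -0.276, 0.961, -0.0]
force: [0.8, 0.8, 1.6]
width: 10.9
gripper_force: 30.3
```

>>> step_arm(targets=[[0,0,-5,0,0],[0,0,-12,0,0],[0,0,-20,0,0],[0,0,-35,0,0],[0,0,-50,0,0],[0,0,-70,0,0],[0,0,-70,0,0],[0,0,-70,0,0]], force=40)

```text
time_s: 10.7
tcp_pos: [562.0, 20.2, 66.7]
tool_rot: [-0.0, -0.276, 0.961, 0.0]
force: [0.0, 0.2, -1.5]
width: 10.8
gripper_force: 40.0
```

```bash
cat >> h.py <<'E'
def prof2(f):
    "held bolt: bright stud points in tool frame, binned along tool z and x"
    im,d,cal=snap('wrist',f);L,_,hsv=stud(im,d,cal)
    k=(abs(L[...,1])<20)&(abs(L[...,0])<75)&(L[...,2]<45)&(L[...,2]>-75)&(d>0)&~((hsv[...,2]<60)&(L[...,2]<-27)&(abs(L[...,0])<14))
    for z in range(-72,46,6):
        b=k&(abs(L[...,2]-z)<3)
        if b.sum()>4:
            Q=L[b];print(z,b.sum(),'x',np.round(np.percentile(Q[:,0],[5,50,95]),1),'y',np.round(np.percentile(Q[:,1],[5,50,95]),1),'V',int(np.median(hsv[...,2][b])))
E
python3 - <<'E'
from h import *
goto([480,-60,90],122.1);prof2('w8')
E
```

```text
t 10.7 tcp [562.   20.2  66.7] yaw 122.1 shift [112.1 -24.4 -23.2] twist [np.float64(-0.0), np.float64(-0.0)] w 10.8
-54 6 x [ 9.8 10.3 10.8] y [-13.4   0.2  13.9] V 89
-48 28 x [-44.  -40.5  10.4] y [-12.4  -2.5  10.8] V 57
-42 1215 x [-43.4  -4.1  17.7] y [-5.2  0.4  5.5] V 85
-36 127 x [-37.6  17.9  21.8] y [-5.9  0.4  6.4] V 90
-30 10 x [ 9.4 10.7 11.2] y [-9.1  6.3  9.3] V 79
36 193 x [-14.2   4.4  22. ] y [-18.6  -7.7  17.9] V 175
42 729 x [-14.2   3.2  21. ] y [-18.6  -6.7  17.3] V 174
```

The bolt is firmly held but still horizontal. I'll set it on open bench and regrip only the last few mm of the stud, so it can pivot and hang upright.

Run:
```python
from h import *
goto([450,-70,66.7],122.1)
```

```text
t 10.75 tcp [561.6  20.2  66.2] yaw 122.1 shift [142.5 -17.2  -0.4] twist [np.float64(-0.0), np.float64(-0.0)] w 10.9
```

>>> step_arm(targets=[[50,-6,-10,0,0],[100,-12,-10,0,0],[142,-17,0,0,0],[142,-17,30,0,0],[142,-17,60,0,0],[142,-17,80,0,0],[142,-17,90,0,0],[142,-17,93,0,0]])

```text
time_s: 11.75
tcp_pos: [450.3, -69.5, -27.0]
tool_rot: [-0.001, -0.276, 0.961, 0.0]
force: [-0.0, -0.0, -0.3]
width: 11.3
gripper_force: 40.0
```

>>> step_arm(targets=[[0,0,0,0,0],[0,0,0.5,0,0.25],[0,0,0.5,0,0.25],[0,0,0.5,0,0.25]])

```text
time_s: 12.25
tcp_pos: [451.3, -69.7, -26.2]
tool_rot: [0.0, -0.276, 0.961, -0.0]
force: [-0.8, 0.6, 0.0]
width: 23.4
gripper_force: 0.0
```

Run:
```python
from h import *
goto([450,-70,66.7],122.1);prof2('w9')
```

```text
t 12.25 tcp [451.3 -69.7 -26.2] yaw 122.1 shift [  1.2   0.4 -92.9] twist [np.float64(-0.0), np.float64(-0.0)] w 23.4
-48 5 x [-4.3 10.7 11.1] y [-18.6  12.   19.2] V 87
-42 501 x [-44.3 -40.4 -11.3] y [-13.6   0.5  14. ] V 44
-36 1114 x [-37.6   0.1  19.3] y [-6.9 -0.1  7.3] V 104
-30 643 x [-16.   36.5  71.3] y [-17.8   0.6  18. ] V 169
-24 6960 x [-59.4  38.1  71.9] y [-17.9  -0.1  17.9] V 170
```

>>> step_arm(targets=[[10,0,1.5,0,0.25],[19,0,1.5,0,0.25],[19,0,1.5,0,0.25],[19,0,1.5,0,0],[19,0,1.5,0,0],[19,0,1.5,0,0],[19,0,1.5,0,0]], force=12)

```text
time_s: 13.18
tcp_pos: [435.0, -79.8, -28.1]
tool_rot: [0.0, -0.276, 0.961, -0.0]
force: [-0.7, -0.5, -0.1]
width: 11.4
gripper_force: 12.0
```

Run:
```python
from h import *
goto([450,-70,66.7],122.1);prof2('w10')
```

```text
t 13.175 tcp [435.  -79.8 -28.1] yaw 122.1 shift [-17.9   0.3 -94.8] twist [np.float64(-0.0), np.float64(-0.0)] w 11.4
-54 5 x [10.2 10.5 11.1] y [-13.5 -12.2  14.1] V 78
-48 5 x [10.6 11.1 11.3] y [-12.8 -12.  -11.6] V 93
-42 442 x [-52.5 -38.1  -2.7] y [-3.4 -0.   3.3] V 106
-36 497 x [-56.5 -12.7   2. ] y [-5.8  0.6  6.2] V 80
-30 6638 x [ 2.9 40.7 72. ] y [-18.1   0.   18. ] V 167
-24 538 x [ 3.9 44.3 72.1] y [-17.8  -0.3  18.9] V 167
```

>>> step_arm(targets=[[-1,0,-5.5,0,0],[-2.4,0,-11,0,0],[-4.5,0,-16,0,0],[-6.8,0,-21,0,0],[-10,0,-26,0,0],[-13,0,-30.5,0,0],[-22,0,-39,0,0],[-22,0,-39,0,0]], force=8)

```text
time_s: 14.22
tcp_pos: [454.9, -68.0, 11.9]
tool_rot: [0.001, -0.277, 0.961, -0.001]
force: [-0.4, 0.2, -0.8]
width: 11.4
gripper_force: 8.0
```

Run:
```python
from h import *
goto([450,-70,66.7],122.1);prof2('w11')
```

```text
t 14.225 tcp [454.9 -68.   11.9] yaw 122.1 shift [  5.1   0.9 -54.8] twist [np.float64(0.0), np.float64(0.0)] w 11.4
-42 181 x [-8.9 -3.8  0.6] y [-4.2 -0.4  3.4] V 80
-36 226 x [-17.4 -11.3   2. ] y [-5.  -0.4  4.8] V 81
-30 56 x [-20.9  -2.3  10.5] y [-7.8 -4.2  7.6] V 81
-24 7 x [-49.2 -47.7 -47.3] y [-1.   0.3  1.7] V 101
-18 240 x [-60.6 -55.3 -49.7] y [-7.5 -0.5  7.2] V 59
-12 18 x [-54.2 -53.  -52.6] y [-8.3 -5.9  8. ] V 53
12 5588 x [-8.5 34.8 71.1] y [-18.    0.3  18.1] V 174
```

>>> step_arm(targets=[[0,0,10,0,0],[0,0,12,0,0],[0,0,12,0,0],[0,0,12,0,0],[0,0,12,0,0]], force=4)

```text
time_s: 14.9
tcp_pos: [453.5, -68.0, -1.2]
tool_rot: [0.0, -0.276, 0.961, 0.0]
force: [-0.2, 0.0, 0.2]
width: 11.5
gripper_force: 4.0
```

Run:
```python
from h import *
goto([450,-70,66.7],122.1);prof2('w12')
```

```text
t 14.9 tcp [453.5 -68.   -1.2] yaw 122.1 shift [  4.    0.2 -67.9] twist [np.float64(-0.0), np.float64(-0.0)] w 11.5
-54 5 x [10.5 10.8 11.4] y [-13.6 -13.1   8.8] V 87
-48 16 x [-8.6  7.9 10.9] y [-12.7   6.1  13.8] V 71
-42 161 x [-8.  -2.6  9.5] y [-3.2  0.6  5.1] V 79
-36 244 x [-16.6  -9.4   2.8] y [-4.6 -0.   5.2] V 79
-30 49 x [-19.9 -15.9  11.2] y [-9.  -3.4  8.9] V 79
-18 138 x [-56.8 -53.8 -49.8] y [-7.   0.7  7.6] V 60
-12 88 x [-59.8 -58.1 -52.1] y [-7.9 -0.1  8.5] V 57
0 6099 x [-7.8 36.1 71.2] y [-18.1  -0.   18. ] V 173
```

>>> step_arm(targets=[[-4,0,-6,0,0],[-8,0,-12,0,0],[-12,0,-16,0,0],[-16,0,-20,0,0],[-20,0,-22,0,0],[-20,0,-22,0,0],[-20,0,-22,0,0]], force=4)

```text
time_s: 15.82
tcp_pos: [470.3, -57.5, 20.8]
tool_rot: [-0.0, -0.276, 0.961, -0.0]
force: [-0.5, 0.4, -0.0]
width: 11.4
gripper_force: 4.0
```

Run:
```python
from h import *
goto([450,-70,66.7],122.1);prof2('w13')
```

```text
t 15.825 tcp [470.3 -57.5  20.8] yaw 122.1 shift [ 23.9   0.2 -45.9] twist [np.float64(-0.0), np.float64(-0.0)] w 11.4
-54 9 x [-7.9 10.4 11. ] y [-13.6 -12.8  14.2] V 68
-48 5 x [10.3 10.7 11.2] y [-12.8 -12.3  13.5] V 92
-42 173 x [-8.4 -3.6  9.6] y [-3.8  0.   5.1] V 78
-36 59 x [-7.  -0.3  9.6] y [-5.   1.3  5.9] V 68
-30 17 x [ 9.2 11.1 11.3] y [-9.7  6.6 10. ] V 88
6 50 x [-36.2 -35.  -33.3] y [-6.4  1.2  7.1] V 64
12 26 x [-36.5 -32.1 -23.9] y [-6.9 -1.8  7.5] V 48
18 2506 x [-16.9  31.4  70.9] y [-18.   -0.1  17.9] V 173
24 2958 x [-16.2  32.1  70.9] y [-18.1  -0.1  17.9] V 173
```

>>> step_arm(targets=[[-5,0,-2,0,0],[-10,0,-3,0,0],[-15,0,-4,0,0],[-20,0,-4,0,0],[-25,0,-4,0,0],[-28,0,-3,0,0],[-28,0,-3,0,0]], force=4)

```text
time_s: 16.75
tcp_pos: [494.1, -42.4, 23.6]
tool_rot: [-0.0, -0.276, 0.961, 0.0]
force: [0.0, -0.4, -1.1]
width: 11.6
gripper_force: 4.0
```

Run:
```python
from h import *
goto([450,-70,66.7],122.1);prof2('w14')
im,d,cal=load('w14');s=snap('side','s14')[0];cs=r.calibration('side')
q=proj(cs,[[495,-42,30]])[0].astype(int);print(q)
b=s[q[1]-40:q[1]+40,q[0]-53:q[0]+53]
c=np.hstack([cv2.resize(im[100:250,156:356],(400,300),interpolation=2),cv2.resize(b,(400,300),interpolation=2)])
cv2.imwrite('pics/c14.png',c[:,:,::-1])
```

```text
t 16.75 tcp [494.1 -42.4  23.6] yaw 122.1 shift [ 52.    0.1 -43.1] twist [np.float64(-0.0), np.float64(-0.0)] w 11.6
-54 6 x [10.4 10.5 11.1] y [-13.6 -13.   14.1] V 90
-48 10 x [-8.7 10.1 11. ] y [-12.8   6.   13.4] V 80
-42 177 x [-9.1 -4.   9.2] y [-3.8 -0.   5.1] V 74
-36 51 x [-8.8 -0.4 10.8] y [-7.  -0.   6.3] V 65
-30 19 x [-1.5 10.7 11.1] y [-9.9  2.  10.4] V 86
-18 5 x [-9.  -7.4 -6.8] y [-4.3 -3.   0.9] V 57
-12 5 x [-11.4 -10.   -9.2] y [-0.8  3.6  5. ] V 73
-6 168 x [-74.3 -69.8 -61.5] y [-9.3 -3.   7.3] V 151
0 174 x [-74.4 -69.1 -60.8] y [-8.5 -0.2  9.2] V 141
6 52 x [-73.3 -69.1 -64.2] y [0.3 5.  9.7] V 132
12 71 x [-72.8 -23.2 -19.2] y [-6.9  5.8  9.1] V 65
18 45 x [-72.8 -19.5 -19.1] y [-6.1  1.6  9.5] V 67
24 5351 x [-15.7  32.1  70.7] y [-18.   -0.1  18.1] V 170
[257 222]
```

View pics/c14.png

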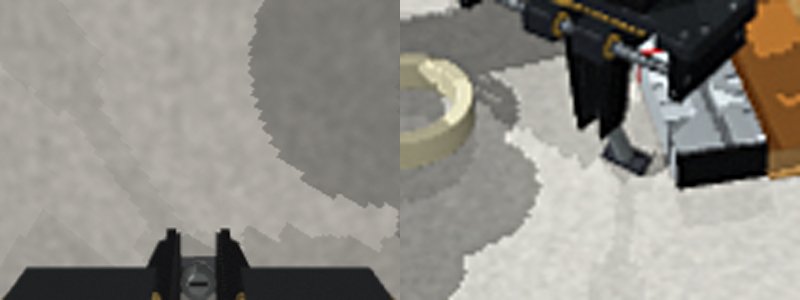

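View: the tip (with its line) shows at crop (197,283) between the pads. On the side view the head sits just above the bench at crop (628,158), leaning roughly 12°. I'll drag it upright over its edge and press it flat.

>>> step_arm(targets=[[0,0,1.5,0,0],[-4,0,1.5,0,0],[-8,0,1.5,0,0],[-12,0,1.5,0,0],[-12,0,3,0,0],[-12,0,4.5,0,0],[-12,0,6,0,0],[-12,0,6,0,0]], force=4)

```text
time_s: 17.85
tcp_pos: [505.9, -36.0, 19.2]
tool_rot: [0.001, -0.276, 0.961, -0.0]
force: [0.5, 0.3, 6.2]
width: 11.7
gripper_force: 4.0
```

```bash
cat >> h.py <<'E'
def tip(f):
    "stud pts between the fingers and head pts below, tool frame"
    im,d,cal=snap('wrist',f);L,_,hsv=stud(im,d,cal);s=hsv[...,1];v=hsv[...,2]
    bench=tool()[1][2]
    k=(d>0)&(abs(L[...,0])<40)&(abs(L[...,1])<20)&(L[...,2]<bench-3)&(L[...,2]>-70)&~((L[...,0]>8)&(L[...,2]<-25))&(v<150)
    for z in range(-66,60,4):
        b=k&(abs(L[...,2]-z)<2)
        if b.sum()>4:
            Q=L[b];print(z,b.sum(),'x',np.round(np.percentile(Q[:,0],[2,50,98]),1),'y',np.round(np.percentile(Q[:,1],[2,50,98]),1),'V',int(np.median(v[b])))
E
python3 - <<'E'
from h import *
goto([450,-70,66.7],122.1);tip('w15')
E
```

```text
t 17.85 tcp [505.9 -36.   19.2] yaw 122.1 shift [ 65.3   0.9 -47.7] twist [np.float64(-0.0), np.float64(-0.0)] w 11.7
-62 33 x [-1.   3.3  7.8] y [-5.5  6.1  6.2] V 24
-50 51 x [-9.  -5.7 -3.6] y [-5.5  0.   6.1] V 66
-46 209 x [-9.8 -3.2  6.6] y [-5.5  0.   6.1] V 65
-42 79 x [-9.4 -1.4  0.3] y [-5.   0.6  5.7] V 61
-38 28 x [-4.7 -1.1 -0.3] y [-4.8  0.3  5.4] V 61
-34 27 x [-5.7 -1.7 -0.9] y [-5.   0.6  5.9] V 59
-30 28 x [-6.7 -2.5 -1.5] y [-5.1  0.6  5.7] V 59
-26 22 x [-7.8 -2.8 -2.1] y [-5.  -0.   5.9] V 59
-22 24 x [-7.5 -3.7 -2.5] y [-4.6  1.7  6. ] V 64
-18 23 x [-8.4 -4.2 -3.3] y [-4.7  0.7  6.1] V 76
-14 19 x [-8.8 -5.  -4. ] y [-4.9 -0.8  5.6] V 90
-10 22 x [-9.7 -5.8 -4.4] y [-5.   1.1  5.6] V 95
-6 18 x [-8.9 -5.8 -5.2] y [-4.4  0.3  5.8] V 93
-2 16 x [-10.5  -6.8  -6.2] y [-4.5  1.9  5.9] V 94
2 16 x [-10.8  -7.3  -6.6] y [-3.8  0.3  6. ] V 89
6 14 x [-11.3  -8.   -6.9] y [-4.7  0.3  5.3] V 91
10 95 x [-19.5  -9.6  -6.9] y [-7.6 -0.1 16.3] V 58
14 53 x [-10.5  -7.6  -7.2] y [-15.   -0.1  15.6] V 64
```

>>> step_arm(targets=[[-3,0,-1.5,0,0],[-6,0,-1.5,0,0],[-8,0,-0.5,0,0],[-8,0,0.5,0,0],[-8,0,0.5,0,0]], force=4)

```text
time_s: 18.52
tcp_pos: [512.2, -31.6, 18.2]
tool_rot: [0.001, -0.276, 0.961, -0.0]
force: [-0.1, 1.6, 5.6]
width: 11.6
gripper_force: 4.0
```

Run:
```python
from h import *
goto([450,-70,66.7],122.1);tip('w16')
```

```text
t 18.525 tcp [512.2 -31.6  18.2] yaw 122.1 shift [ 73.    0.5 -48.6] twist [np.float64(-0.0), np.float64(-0.0)] w 11.6
-62 34 x [-1.6  2.1  7.4] y [-5.6  6.1  6.2] V 25
-50 114 x [-9.5 -6.2 -2.8] y [-5.5 -0.   6.1] V 72
-46 172 x [-9.3 -3.1  6.2] y [-5.5  0.6  6.1] V 64
-42 63 x [-5.9 -1.4  7.4] y [-5.5  0.6  5.7] V 61
-38 38 x [-5.  -1.8 -0.6] y [-5.2  0.6  5.3] V 61
-34 39 x [-5.4 -1.8 -0.8] y [-4.8 -0.   5.9] V 61
-30 37 x [-6.3 -2.  -1.1] y [-5.4  1.3  6. ] V 60
-26 34 x [-6.8 -2.3 -1.3] y [-5.1  0.3  6.1] V 61
-22 37 x [-6.  -2.4 -1.7] y [-4.5  1.3  5.8] V 65
-18 27 x [-7.8 -2.6 -1.7] y [-4.7  1.4  6.4] V 75
-14 30 x [-7.6 -2.7 -1.7] y [-5.2 -0.1  6.1] V 96
-10 26 x [-6.8 -3.3 -2.3] y [-5.   1.   5.9] V 101
-6 23 x [-5.5 -3.  -2.4] y [-3.9 -0.1  5.6] V 101
-2 26 x [-6.5 -3.4 -2.8] y [-4.7  0.7  5.7] V 101
2 24 x [-37.7  -4.2  -2.8] y [-6.3  0.3  6.2] V 100
6 30 x [-39.1  -5.1  -3.1] y [-6.8 -1.3  5.9] V 103
10 201 x [-14.2  -4.   -2.2] y [-14.8  -0.9  16.3] V 63
14 47 x [-7.3 -2.4 -2. ] y [-13.3   2.4  15.6] V 51
```

>>> step_arm(targets=[[-1.5,0,0,0,0],[-1.5,0,-1,0,0.3],[-1.5,0,-1,0,0.3],[-7.5,0,0,0,0.3],[-7.5,0,10,0,0.3],[-7.5,0,19,0,0.3],[-7.5,0,19,0,0.3]])

```text
time_s: 19.45
tcp_pos: [516.0, -27.8, -3.4]
tool_rot: [-0.001, -0.276, 0.961, 0.001]
force: [-0.2, 0.6, -0.1]
width: 28.8
gripper_force: 0.0
```

Run:
```python
from h import *
goto([450,-70,66.7],122.1);tip('w17')
```

```text
t 19.45 tcp [516.  -27.8  -3.4] yaw 122.1 shift [ 78.5  -0.6 -69.9] twist [np.float64(-0.0), np.float64(-0.0)] w 28.8
-66 65 x [0.  1.2 7.4] y [-13.6   0.4  15. ] V 96
-62 83 x [-1.7  1.   6.4] y [-13.6  -0.2  15. ] V 99
-58 83 x [-2.4  1.1  7.5] y [-13.6   0.4  15. ] V 95
-54 111 x [-4.5  0.8  7.4] y [-13.6   0.4  15. ] V 71
-50 81 x [-8.1  0.3  3.3] y [-13.6   0.4  14.9] V 94
-46 90 x [-3.7  1.2  7.7] y [-13.6  -0.2  15. ] V 80
-42 80 x [-9.6 -0.1  1.8] y [-13.6  -0.5  15. ] V 85
-38 74 x [-3.3  1.2  7.3] y [-13.6   0.4  15. ] V 77
-34 65 x [-9.9 -0.1  1.9] y [-13.6   0.4  15. ] V 87
-30 74 x [-39.7   1.    5.4] y [-13.6  -0.6  15. ] V 85
-26 43 x [-3.6  0.9  2. ] y [-5.7 -0.3  5.8] V 99
-22 36 x [-3.4  1.   1.9] y [-5.4  0.7  5.4] V 107
-18 45 x [-26.2   0.3   2.1] y [-15.6  -1.8   6. ] V 85
-14 55 x [-27.5  -0.4   2. ] y [-15.3  -2.6  10.9] V 77
-10 570 x [-27.7  -2.    3.2] y [-14.8  -1.1  15.8] V 64
-6 59 x [-29.4   3.    3.4] y [-15.1  -4.1  14.5] V 55
```

The bolt stands upright on the bench. I'll centre, grip firmly, lift, and refine the mark from the earlier wrist frame.

>>> step_arm(targets=[[-4,0,0,0,0.3],[-4,0,0,0,0],[-4,0,0,0,0],[-4,0,0,0,0],[-4,0,-40,0,0],[-4,0,-80,0,0],[-4,0,-80,0,0],[-4,0,-80,0,0]], force=35)

```text
time_s: 20.5
tcp_pos: [520.0, -25.7, 77.3]
tool_rot: [-0.001, -0.276, 0.961, 0.0]
force: [-0.6, -0.1, -1.6]
width: 11.2
gripper_force: 35.0
```

Run:
```python
from h import *
im,d,cal=load('w6')
hsv=cv2.cvtColor(im,cv2.COLOR_RGB2HSV);H,S,V=[hsv[...,i].astype(int) for i in range(3)]
uv=np.argwhere(np.ones_like(d))[:,::-1]
P=onplane(cal,uv,27).reshape(384,512,3)
near=np.hypot(P[...,0]-588,P[...,1]-45)<45
red=((H<6)|(H>174))&(S>150)&near
Q=P[red];print(len(Q),Q.mean(0));c=Q.mean(0)[:2];u=np.linalg.svd(Q[:,:2]-c,full_matrices=False)[2][0];print('line',c,u,np.degrees(np.arctan2(u[1],u[0])))
# rail edges: sample grey profile across the rail at several stations along slot
ax=np.array([np.cos(np.radians(81.7)),np.sin(np.radians(81.7))]);ay=np.array([ax[1],-ax[0]])
g=cv2.cvtColor(im,cv2.COLOR_RGB2GRAY)
for s in(-40,-30,30,45,60,75,90):
    o=np.array([588,45])+s*ax;t=np.arange(-16,16.1,1)
    X=np.c_[o+t[:,None]*ay,np.full(len(t),27)];uvp=proj(cal,X).round().astype(int);ok=(uvp>=0).all(1)&(uvp[:,0]<512)&(uvp[:,1]<384)
    print(s,g[np.clip(uvp[:,1],0,383),np.clip(uvp[:,0],0,511)].tolist())
# depth: slot = below top
W=bydepth(cal,uv,d).reshape(384,512,3);k=(W[...,2]<23)&(W[...,2]>5)&near;X=P[k];n=(X[:,:2]-[588,45])
a=n@ax;b=n@ay;m=abs(b)<14
print('slot centre across',[ (round(np.median(a[m&(abs(a-s)<6)])),np.round(np.percentile(b[m&(abs(a-s)<6)],[3,97]),1).tolist()) for s in(-40,-25,15,30,40) if (m&(abs(a-s)<6)).sum()>5])
goto([588,45,110],81.7);tip('w18')
```

```text
117 [585.97650986  47.23678921  27.        ]
line [585.97650986  47.23678921] [ 0.98555251 -0.16937015] -9.751200251207438
-40 [188, 189, 199, 200, 201, 202, 184, 142, 142, 140, 144, 143, 141, 141, 141, 141, 138, 136, 137, 140, 116, 113, 124, 123, 187, 204, 201, 195, 195, 195, 201, 204, 201]
-30 [103, 95, 122, 139, 141, 143, 141, 137, 137, 140, 143, 144, 141, 140, 141, 141, 139, 136, 136, 138, 120, 113, 124, 124, 176, 196, 194, 188, 193, 193, 190, 194, 193]
30 [202, 203, 199, 197, 199, 200, 206, 206, 206, 156, 145, 147, 130, 127, 145, 145, 152, 151, 151, 149, 148, 118, 118, 115, 117, 162, 204, 202, 199, 199, 198, 197, 202]
45 [201, 203, 201, 196, 198, 198, 204, 204, 206, 178, 152, 150, 152, 151, 152, 152, 151, 150, 151, 150, 147, 138, 138, 117, 117, 142, 199, 203, 201, 201, 199, 197, 200]
60 [201, 202, 202, 198, 197, 199, 203, 203, 206, 190, 153, 148, 150, 151, 152, 152, 152, 150, 151, 150, 149, 138, 138, 117, 116, 126, 184, 203, 201, 201, 200, 199, 198]
75 [126, 126, 126, 125, 124, 125, 126, 126, 128, 127, 125, 125, 125, 125, 127, 127, 127, 126, 125, 126, 125, 124, 124, 115, 116, 11
[... 505 characters left out ...]
.7 6.7] y [-5.3 -0.   5.3] V 97
-58 59 x [2.6 5.7 6.6] y [-5.3  0.3  5.3] V 93
-54 62 x [2.1 5.5 6.7] y [-5.6  0.3  5.6] V 83
-50 61 x [2.4 5.8 7.5] y [-5.6 -0.3  5.6] V 80
-46 48 x [3.4 5.8 6.5] y [-5.2 -0.3  5.1] V 88
-42 44 x [3.  5.8 6.5] y [-5.3  0.3  5.3] V 89
-38 39 x [2.6 5.8 6.5] y [-5.4  0.3  5.4] V 83
-34 52 x [1.9 5.6 6.8] y [-5.6  0.3  5.6] V 74
-30 38 x [3.5 5.8 7.9] y [-5.7 -0.   5.6] V 73
-26 34 x [3.3 5.7 6.6] y [-5.2  0.3  5.1] V 84
-22 31 x [3.2 5.5 6.4] y [-5.3 -0.4  4.8] V 98
-18 28 x [3.  5.7 6.5] y [-5.  -0.   4.9] V 101
-14 31 x [2.6 5.7 6.5] y [-5.5 -0.4  5.3] V 100
-10 334 x [-1.4  5.1  7.7] y [-15.3   1.   15.8] V 64
-6 75 x [6.9 7.4 7.8] y [-14.7  -1.2  14.2] V 62
```

Run:
```python
from h import *
goto([588.7,46.1,40],80.3)
```

```text
t 20.55 tcp [519.4 -25.7  76.5] yaw 122.1 shift [-96.9  24.   36.4] twist [np.float64(41.8), np.float64(41.8)] w 11.0
```

>>> step_arm(targets=[[-40,10,0,20,0],[-80,20,0,41.8,0],[-97,24,0,41.8,0],[-97,24,0,41.8,0],[-97,24,15,41.8,0],[-97,24,30,41.8,0],[-97,24,36,41.8,0],[-97,24,36,41.8,0]])

```text
time_s: 21.55
tcp_pos: [589.3, 45.8, 40.9]
tool_rot: [-0.001, 0.085, 0.996, -0.0]
force: [0.6, -0.6, -1.0]
width: 11.2
gripper_force: 35.0
```

>>> step_arm(targets=[[0,0,0,0,0],[0,0,0,0,0]])

```text
time_s: 21.8
tcp_pos: [590.8, 46.0, 43.1]
tool_rot: [0.001, 0.085, 0.996, 0.0]
force: [0.4, -0.1, -0.7]
width: 11.3
gripper_force: 35.0
```

```bash
cat >> h.py <<'E'
def slot(f,zr=27):
    im,d,cal=snap('wrist',f);s,p,R=tool();print('tcp',np.round(p,1),'f',np.round(s['force'],1))
    uv=np.argwhere(np.ones_like(d))[:,::-1]
    L=((onplane(cal,uv,zr).reshape(384,512,3))-p)@R
    g=cv2.cvtColor(im,cv2.COLOR_RGB2GRAY)
    for sy in(-80,-65,-50,-35,35,50,65,80):
        t=np.arange(-24,24.1,1);X=np.c_[t,np.full(len(t),sy),np.full(len(t),p[2]-zr)]@R.T+p
        q=proj(cal,X).round().astype(int);ok=(q>=0).all(1)&(q[:,0]<512)&(q[:,1]<384)
        if ok.all(): print(sy,g[q[:,1],q[:,0]].tolist())
    hsv=cv2.cvtColor(im,cv2.COLOR_RGB2HSV);H,S=hsv[...,0],hsv[...,1]
    red=((H<6)|(H>174))&(S>150)&(abs(L[...,0])<35)&(abs(L[...,1])<25);Q=L[red]
    if len(Q):print('red',len(Q),np.round(Q.mean(0),1),np.round(np.ptp(Q,axis=0),1))
    return im,d,cal
E
python3 - <<'E'
from h import *
goto([588.7,46.1,40],80.3);slot('w19');tip('w20')
E
```

```text
t 21.8 tcp [590.8  46.   43.1] yaw 80.3 shift [ 2.1 -0.2  3.1] twist [np.float64(-0.0), np.float64(-0.0)] w 11.3
tcp [590.8  46.   43. ] f [0.3 0.5 0. ]
-80 [51, 50, 42, 41, 47, 150, 181, 181, 179, 179, 180, 183, 182, 179, 179, 179, 185, 185, 180, 139, 119, 101, 101, 100, 99, 103, 116, 137, 126, 124, 128, 129, 129, 128, 132, 155, 173, 173, 173, 177, 176, 174, 171, 170, 177, 185, 183, 180, 140]
-65 [55, 121, 177, 174, 172, 175, 179, 179, 178, 178, 179, 182, 181, 178, 176, 179, 184, 183, 178, 139, 119, 100, 99, 99, 99, 101, 126, 135, 131, 131, 135, 136, 126, 127, 131, 153, 172, 171, 172, 174, 173, 171, 169, 168, 174, 183, 182, 182, 183]
-50 [54, 119, 176, 173, 171, 174, 178, 180, 177, 179, 183, 182, 178, 176, 175, 178, 183, 183, 179, 139, 119, 100, 100, 101, 100, 100, 126, 133, 129, 122, 124, 125, 125, 125, 131, 152, 173, 172, 181, 181, 180, 177, 176, 174, 180, 183, 181, 181, 182]
-35 [52, 118, 175, 173, 174, 175, 178, 179, 178, 178, 185, 183, 179, 175, 175, 178, 182, 183, 179, 139, 119, 100, 100, 102, 101, 101, 109, 131, 128, 121, 124, 125, 125, 126, 131, 152, 173, 174, 181, 180, 179,
[... 1570 characters left out ...]
y [-4.1  0.6  5.7] V 106
-22 29 x [3.8 6.4 7.4] y [-4.6  1.   5.5] V 107
-18 30 x [3.6 6.6 7.3] y [-4.3  0.3  5.9] V 107
-14 30 x [3.1 6.2 7.2] y [-4.4  1.3  6.1] V 105
-10 315 x [-0.9  5.7  8.4] y [-14.6   0.3  15.9] V 59
-6 85 x [3.7 8.2 8.6] y [-15.4   0.2  16.2] V 57
-2 15 x [7.9 8.  8.1] y [-13.8   6.3  15.1] V 60
14 127 x [-11.2  22.   32. ] y [-19.8   0.2  19.6] V 145
18 124 x [-14.3  24.   32.9] y [-19.9   1.   19.6] V 145
22 49 x [-6.1 32.4 32.9] y [-19.4  -0.6  19.1] V 142
26 46 x [32.2 32.4 32.8] y [-19.2  -1.   18.7] V 139
30 51 x [ 0.  32.4 32.9] y [-18.6   0.2  18.9] V 139
34 479 x [-4.3  1.1 32.5] y [-19.5  -0.7  19.7] V 133
38 29 x [32.2 32.4 33. ] y [-14.2   1.9  19. ] V 142
```

The slot edges lie at tool x −5 and +11 (centre +3), and the bolt axis is at 1.3; yaw is aligned. I'll shift +1.6 and go down.

>>> step_arm(targets=[[1.6,0,0,0,0],[1.6,0,8,0,0],[1.6,0,14,0,0],[1.6,0,19,0,0],[1.6,0,24,0,0],[1.6,0,24,0,0]])

```text
time_s: 22.65
tcp_pos: [588.3, 46.3, 17.6]
tool_rot: [-0.0, 0.085, 0.996, -0.0]
force: [-0.4, 0.4, -1.0]
width: 11.2
gripper_force: 35.0
```

Run:
```python
from h import *
slot('w21');tip('w22')
```

```text
tcp [588.5  46.3  18. ] f [-0.3 -0.5 -1. ]
-80 [35, 33, 75, 152, 184, 183, 182, 182, 175, 176, 176, 173, 173, 175, 179, 179, 145, 144, 140, 113, 103, 103, 101, 102, 110, 133, 131, 126, 128, 132, 132, 130, 134, 158, 176, 176, 179, 180, 179, 177, 174, 176, 179, 179, 177, 172, 102, 75, 72]
-65 [35, 35, 35, 35, 36, 35, 36, 35, 35, 34, 38, 97, 171, 174, 179, 172, 145, 144, 140, 112, 102, 102, 101, 103, 103, 107, 128, 125, 127, 130, 130, 128, 132, 156, 175, 175, 176, 178, 176, 173, 172, 173, 177, 177, 176, 177, 178, 180, 180]
-50 [35, 35, 35, 35, 35, 35, 35, 35, 36, 35, 36, 35, 54, 124, 188, 182, 144, 144, 141, 102, 101, 102, 103, 103, 110, 128, 125, 124, 125, 128, 128, 127, 131, 155, 175, 175, 175, 175, 174, 172, 170, 173, 175, 177, 183, 176, 177, 188, 186]
-35 [35, 36, 35, 35, 35, 35, 35, 35, 36, 36, 35, 35, 54, 123, 187, 182, 144, 145, 141, 101, 101, 103, 104, 103, 103, 128, 133, 132, 126, 127, 128, 127, 131, 155, 176, 176, 174, 174, 173, 171, 171, 181, 184, 186, 184, 185, 187, 190, 187]
35 [34, 35, 36, 35, 35, 35, 35, 36, 35, 36, 36, 36, 50, 110, 162, 162, 145, 145, 145, 104, 103, 106,
[... 1238 characters left out ...]
[3.5 6.5 7.7] y [-4.8  0.9  6. ] V 106
-34 42 x [3.  6.7 7.8] y [-5.  -0.   6.1] V 107
-30 54 x [3.7 6.6 7.8] y [-5.   0.9  6.2] V 99
-26 28 x [4.5 6.9 7.8] y [-4.1  1.3  5.7] V 108
-22 33 x [4.3 6.6 7.4] y [-4.6  0.3  5.8] V 109
-18 30 x [3.8 7.  7.7] y [-4.3  0.6  5.5] V 109
-14 30 x [3.5 6.6 7.7] y [-4.8  0.6  5.6] V 108
-10 464 x [-0.9  7.7 29.8] y [-19.6   0.2  19.6] V 67
-6 126 x [-8.3 26.1 30.9] y [-19.4   0.6  19.5] V 138
-2 66 x [-8.3 30.3 30.8] y [-19.4  -1.2  19.2] V 143
2 53 x [30.1 30.4 30.9] y [-18.6   0.2  19. ] V 142
6 74 x [-9.5 30.2 30.8] y [-19.7  -1.7  19.4] V 142
10 151 x [-11.9  -0.9  30.9] y [-20.   -8.4  19.7] V 129
14 47 x [30.1 30.4 30.9] y [-18.8   0.2  18.4] V 145
```

>>> step_arm(targets=[[0,0,4,0,0],[0,0,8,0,0],[0,0,10,0,0],[0,0,10,0,0],[0,0,10,0,0]])

```text
time_s: 23.38
tcp_pos: [588.6, 46.3, 8.5]
tool_rot: [-0.0, 0.085, 0.996, -0.0]
force: [-1.6, -0.4, 1.0]
width: 10.8
gripper_force: 35.0
```

>>> step_arm(targets=[[0,0,1,0,0],[0,0,1.5,0,0],[0,0,1.5,0,0]])

```text
time_s: 23.75
tcp_pos: [588.9, 46.3, 8.4]
tool_rot: [-0.0, 0.085, 0.996, -0.0]
force: [-4.9, 0.3, 9.8]
width: 10.9
gripper_force: 35.0
```

>>> step_arm(targets=[[0,0,-1.5,0,0],[0.2,0,-1.5,10,0],[0.4,0,-1.5,20,0],[0.5,-0.1,-1.5,30,0],[0.7,-0.2,-1.5,40,0],[0.8,-0.3,-1.5,50,0],[1,-0.4,-1.5,60,0],[1.2,-0.5,-1.5,70,0]])

```text
time_s: 24.75
tcp_pos: [587.9, 45.6, 8.5]
tool_rot: [0.001, 0.643, 0.766, 0.0]
force: [-0.9, -0.8, 2.4]
width: 11.3
gripper_force: 35.0
```

>>> step_arm(targets=[[0,0,0,10,0],[0,0,0,20,0],[0,0,0,20,0],[0,0,0,20,0]])

```text
time_s: 25.25
tcp_pos: [587.9, 45.9, 8.5]
tool_rot: [0.0, 0.764, 0.646, 0.0]
force: [0.1, -0.7, 2.4]
width: 11.0
gripper_force: 35.0
```

Run:
```python
from h import *
goto([588,46,8],-9.7);tip('w23')
```

```text
t 25.25 tcp [587.9  45.9   8.5] yaw -9.6 shift [0.1 0.1 0.5] twist [np.float64(0.1), np.float64(0.1)] w 11.0
-66 181 x [1.9 5.5 7.7] y [-5.5  0.3  5.7] V 92
-62 63 x [0.3 6.5 8. ] y [-5.2  0.9  5.3] V 86
-58 43 x [4.6 7.  7.9] y [-5.3  0.4  5.4] V 86
-54 44 x [3.8 6.9 7.9] y [-5.5  0.6  5.6] V 86
-50 52 x [3.9 6.7 7.9] y [-5.5  2.1  5.7] V 83
-46 32 x [5.3 7.2 7.9] y [-5.1 -1.5  4.9] V 86
-42 32 x [4.7 7.1 7.9] y [-5.2 -1.8  5.3] V 85
-38 28 x [4.2 7.1 7.9] y [-5.   0.   5.5] V 85
-34 32 x [4.  6.9 7.9] y [-5.5  1.7  5.6] V 84
-30 36 x [4.  6.8 8. ] y [-5.6 -0.6  5.7] V 79
-26 28 x [5.3 7.2 8.1] y [-5.1  1.1  5.1] V 88
-22 31 x [5.2 7.4 8.2] y [-4.8 -0.3  5.2] V 93
-18 75 x [-3.1  6.9 12.5] y [-12.7   3.9  18.5] V 111
-14 45 x [ 4.4  8.1 22. ] y [-8.2  1.1  8.9] V 89
-10 133 x [3.8 7.7 9.5] y [-7.8  0.4  8.5] V 54
-6 38 x [6.5 9.3 9.7] y [-7.8  0.   8.1] V 46
-2 963 x [ 9.1 24.9 39.3] y [-8.   0.4  9.2] V 138
2 20 x [12.  26.4 38.7] y [-8.3  3.8  9.3] V 136
```

The bolt is turned and upright in the slot. I'll release it, rise, and go over to the spacer.

>>> step_arm(targets=[[0,0,0,0,0.2],[0,0,0,0,0.3],[0,0,0,0,0.4],[0,0,-20,0,0.5],[0,0,-60,0,0.6],[0,0,-100,0,0.7],[-60,3,-100,0,0.7],[-120,6,-100,0,0.7]])

```text
time_s: 26.3
tcp_pos: [574.1, -74.2, 111.3]
tool_rot: [0.002, 0.764, 0.646, 0.001]
force: [1.5, -0.0, 0.2]
width: 66.4
gripper_force: 0.0
```

>>> step_arm(targets=[[-62,3,0,0,0.7],[-124,6,0,0,0.7],[-180,8,0,0,0.7],[-203,8,0,0,0.7],[-203,8,0,0,0.7],[-203,8,0,0,0.7]])

```text
time_s: 27.05
tcp_pos: [547.0, -273.6, 108.6]
tool_rot: [-0.0, 0.764, 0.645, 0.0]
force: [-0.3, 0.2, 0.6]
width: 66.6
gripper_force: 0.0
```

```bash
cat >> h.py <<'E'
def ring(f,col,zt,rad=40):
    "centre of coloured blob's outline on plane zt, in tool axes"
    im,d,cal=snap('wrist',f);s,p,R=tool();hsv=cv2.cvtColor(im,cv2.COLOR_RGB2HSV);H,S,V=[hsv[...,i].astype(int) for i in range(3)]
    uv=np.argwhere(np.ones_like(d))[:,::-1];L=((onplane(cal,uv,zt).reshape(384,512,3))-p)@R
    m={'brass':(H>15)&(H<32)&(S>110),'red':((H<6)|(H>174))&(S>150),'dark':V<60}[col]&(np.hypot(L[...,0],L[...,1])<rad)
    W=bydepth(cal,uv,d).reshape(384,512,3);m&=(W[...,2]>-4)&(W[...,2]<zt+6)
    cn=max(cv2.findContours(m.astype(np.uint8),0,1)[0],key=cv2.contourArea)
    (u,v),rr=cv2.minEnclosingCircle(cn)
    top=m&(abs(W[...,2]-zt)<3);Q=L[top]
    print('n',m.sum(),'px',round(u),round(v),round(rr,1),'tool of circle',np.round((onplane(cal,[(u,v)],zt)[0]-p)@R,1))
    if len(Q):print('top face: n',len(Q),'lo',np.round(np.percentile(Q,1,axis=0),1),'hi',np.round(np.percentile(Q,99,axis=0),1))
E
python3 - <<'E'
from h import *
goto([547,-275,100],-9.6);ring('w24','brass',20)
E
```

```text
t 27.05 tcp [ 547.  -273.6  108.6] yaw -9.7 shift [-1.4  0.3  8.6] twist [np.float64(-0.1), np.float64(-0.1)] w 66.6
n 726 px 258 188 16.5 tool of circle [-1.3  3.8 88.5]
top face: n 634 lo [-19.6 -12.6  88.5] hi [14.2 20.1 88.5]
```

>>> step_arm(targets=[[-2.5,3.2,50,0,0.65],[-2.5,3.2,90,0,0.65],[-2.5,3.2,115,0,0.65],[-2.5,3.2,130,0,0.65],[-2.5,3.2,133,0,0.65],[-2.5,3.2,133,0,0.2],[-2.5,3.2,133,0,0.2],[-2.5,3.2,133,0,0.2]], force=20)

```text
time_s: 28.1
tcp_pos: [550.1, -278.2, -23.7]
tool_rot: [0.001, 0.765, 0.645, 0.0]
force: [0.3, 0.0, -0.2]
width: 36.9
gripper_force: 0.4
```

>>> step_arm(targets=[[0,0,0,0,0.2],[0,0,-30,0,0.2],[0,0,-80,0,0.2],[0,0,-130,0,0.2],[0,0,-130,0,0.2],[0,0,-130,0,0.2]])

```text
time_s: 28.85
tcp_pos: [548.8, -277.5, 104.5]
tool_rot: [-0.0, 0.765, 0.645, -0.0]
force: [-0.1, -0.3, -1.0]
width: 36.1
gripper_force: 20.0
```

```bash
cat >> h.py <<'E'
def held(f,col):
    "extent of held coloured part in the tool frame by depth"
    im,d,cal=snap('wrist',f);L,_,hsv=stud(im,d,cal);H,S,V=[hsv[...,i].astype(int) for i in range(3)]
    m={'brass':(H>15)&(H<32)&(S>110),'red':((H<6)|(H>174))&(S>150)}[col]&(abs(L[...,0])<30)&(abs(L[...,1])<30)&(abs(L[...,2]+35)<25)
    Q=L[m];zt=np.percentile(Q[:,2],3);T=Q[Q[:,2]<zt+3];print('n',m.sum(),'ztop',round(zt,1),'zmax',np.round(Q[:,2].max(),1),'lo',np.round(np.percentile(T,1,axis=0),1),'hi',np.round(np.percentile(T,99,axis=0),1))
    A=np.c_[T[:,:2],np.ones(len(T))];print('plane',np.round(np.linalg.lstsq(A,T[:,2],rcond=None)[0],3))
E
python3 - <<'E'
from h import *
goto([588.4,47.8,108],-9.6);held('w25','brass')
E
```

```text
t 28.85 tcp [ 548.8 -277.5  104.5] yaw -9.7 shift [327.3 -16.   -3.3] twist [np.float64(-0.1), np.float64(-0.1)] w 36.1
n 2281 ztop -45.5 zmax -27.3 lo [-11.3 -15.9 -45.9] hi [ 17.6  17.3 -42.7]
plane [ 2.0000e-03  1.0000e-03 -4.4352e+01]
```

>>> step_arm(targets=[[62,-3,-3,0,0.2],[124,-6,-3,0,0.2],[186,-9,-3,0,0.2],[248,-13,-3,0,0.2],[287,-16,-3,0,0.2],[287,-16,-3,0,0.2],[287,-16,-3,0,0.2],[287,-16,-3,0,0.2]])

```text
time_s: 29.9
tcp_pos: [581.6, 6.7, 107.4]
tool_rot: [-0.0, 0.765, 0.644, -0.001]
force: [-0.2, 0.3, -0.7]
width: 35.9
gripper_force: 20.0
```

```bash
cat >> h.py <<'E'
def post(f,zlo=55,zhi=74,near=(588.4,47.8)):
    "stud standing in the rail, by depth, in the tool frame"
    im,d,cal=snap('wrist',f);s,p,R=tool();uv=np.argwhere(np.ones_like(d))[:,::-1];W=bydepth(cal,uv,d).reshape(384,512,3);L=(W-p)@R
    k=(np.hypot(W[...,0]-near[0],W[...,1]-near[1])<14)&(d>0)
    for z in range(30,82,4):
        b=k&(abs(W[...,2]-z)<2)
        if b.sum()>3:Q=L[b];print(z,b.sum(),'x',np.round(np.percentile(Q[:,0],[2,50,98]),1),'y',np.round(np.percentile(Q[:,1],[2,50,98]),1))
E
python3 - <<'E'
from h import *
goto([587.7,47.6,100],-9.6);post('w26')
E
```

```text
t 29.9 tcp [581.6   6.7 107.4] yaw -9.8 shift [41.4 -1.   7.4] twist [np.float64(-0.2), np.float64(-0.2)] w 35.9
30 14 x [36.  43.3 49.8] y [-13.7   0.7  10.3]
34 5 x [45.2 47.1 47.9] y [-5.6 -3.7  1.9]
42 5 x [43.5 47.7 47.9] y [-1.6  0.2  4.7]
46 6 x [45.5 46.4 47.3] y [-5.4 -0.7  3.9]
54 5 x [46.5 47.2 48. ] y [-3.2  0.2  2.9]
58 8 x [44.2 47.  47.7] y [-6.  -2.1  3.5]
62 4 x [44.6 47.2 48. ] y [-3.2  0.7  4.5]
66 8 x [45.8 47.  47.8] y [-4.9 -0.7  3.6]
70 14 x [37.  45.5 47.8] y [-5.8 -0.7  4.5]
74 75 x [37.2 43.5 47.4] y [-5.8 -0.6  4.5]
78 58 x [38.7 42.1 45.5] y [-4.  -0.6  2.7]
```

>>> step_arm(targets=[[20,-0.6,0,0,0.2],[41.7,-1.3,0,0,0.2],[41.7,-1.3,15,0,0.2],[41.7,-1.3,30,0,0.2],[41.7,-1.3,42,0,0.2],[41.7,-1.3,55,0,0.2],[41.7,-1.3,67,0,0.2],[41.7,-1.3,67,0,0.2]])

```text
time_s: 30.95
tcp_pos: [586.9, 49.0, 39.7]
tool_rot: [-0.001, 0.765, 0.645, -0.001]
force: [-0.3, -0.1, -0.4]
width: 36.2
gripper_force: 20.0
```

Run:
```python
from h import *
goto([587.7,47.6,3],-9.6);print(r.read_state()['force']);held('w27','brass');post('w28')
```

```text
t 30.95 tcp [586.9  49.   39.7] yaw -9.7 shift [-1.2  1.1 36.7] twist [np.float64(-0.1), np.float64(-0.1)] w 36.2
[-0.31893802 -0.08853203 -0.43856494]
n 2232 ztop -43.3 zmax -24.6 lo [-11.2 -17.  -43.6] hi [ 18.   16.1 -40.6]
plane [ 4.0000e-03  4.0000e-03 -4.2179e+01]
66 6 x [-6.2 -4.1 -0.7] y [-6.9 -5.9 -4.3]
70 33 x [-6.8 -4.6  0.5] y [-7.4 -4.1  6.6]
74 166 x [-6.9 -1.4  4.4] y [-7.3 -0.7  5.9]
78 142 x [-6.9 -1.6  3.3] y [-6.   0.6  6.5]
```

>>> step_arm(targets=[[0,0,10,0,0.2],[0,0,20,0,0.2],[0,0,28,0,0.2],[0,0,33,0,0.2],[0,0,35,0,0.2],[0,0,36,0,0.2],[0,0,36,0,0.2]])

```text
time_s: 31.92
tcp_pos: [588.0, 49.2, 5.4]
tool_rot: [0.0, 0.764, 0.645, 0.0]
force: [0.5, 0.7, -1.5]
width: 35.6
gripper_force: 20.0
```

>>> step_arm(targets=[[0,0,2,0,0.2],[0,0,2,0,0.5],[0,0,2,0,0.6],[0,0,-10,0,0.7],[0,0,-60,0,0.7],[0,0,-103,0,0.7],[0,0,-103,0,0.7]])

```text
time_s: 32.8
tcp_pos: [591.6, 49.2, 114.6]
tool_rot: [0.003, 0.764, 0.645, 0.004]
force: [-0.8, 0.0, 0.7]
width: 66.3
gripper_force: 0.0
```

Run:
```python
from h import *
goto([452,-198,105],-9.6);ring('w29','brass',47);post('w30')
```

```text
t 32.8 tcp [591.6  49.2 114.6] yaw -9.7 shift [-267.3  -96.     8.2] twist [np.float64(-0.1), np.float64(-0.1)] w 66.3
n 699 px 251 190 17.8 tool of circle [ 2.6 -1.8 64.6]
top face: n 631 lo [-15.3 -17.7  64.5] hi [17.3 14.8 64.7]
30 6 x [-3.6 -0.1  3.1] y [-7.3 -4.7  6.4]
34 14 x [-2.6  3.4  5. ] y [-7.3 -0.4  6.4]
38 9 x [-2.6  4.3  5.3] y [-7.2 -1.9  5. ]
42 15 x [-2.   4.3  5.3] y [-5.7  0.1  6. ]
46 323 x [-13.9   0.4  11.7] y [-12.9   2.1  13.2]
50 19 x [-9.4  3.3  7. ] y [-12.5   0.1  10.5]
54 13 x [1.1 4.6 5.1] y [-5.5 -0.8  4.8]
58 12 x [0.  4.7 5.4] y [-5.2  0.6  5.7]
62 13 x [0.6 4.7 5.6] y [-4.6  0.2  5.6]
66 14 x [1.7 5.  5.5] y [-5.2 -0.3  4.6]
70 20 x [-2.   3.9  5.6] y [-5.3  0.7  5.7]
74 69 x [-5.5  1.6  5. ] y [-5.3 -0.7  4.8]
78 45 x [-3.4  0.2  3.2] y [-3.4  0.2  3. ]
```

>>> step_arm(targets=[[-58,-20,0,0,0.7],[-116,-41,0,0,0.7],[-174,-62,0,0,0.7],[-230,-82,0,0,0.7],[-267,-96,0,0,0.7],[-267,-96,0,0,0.7],[-267,-96,0,0,0.7]])

```text
time_s: 33.78
tcp_pos: [447.7, -197.0, 107.1]
tool_rot: [-0.001, 0.765, 0.645, -0.0]
force: [-1.0, -0.9, -0.2]
width: 66.2
gripper_force: 0.0
```

Run:
```python
from h import *
goto([452,-198,105],-9.6);ring('w31','red',8)
```

```text
t 33.775 tcp [ 447.7 -197.   107.1] yaw -9.7 shift [-0.2  4.4  2.1] twist [np.float64(-0.1), np.float64(-0.1)] w 66.2
n 766 px 260 184 17.1 tool of circle [ 0.   5.7 99.4]
top face: n 763 lo [-18.2 -12.2  99.3] hi [17.7 23.7 99.4]
```

>>> step_arm(targets=[[0,5,50,0,0.65],[0,5,90,0,0.65],[0,5,115,0,0.65],[0,5,130,0,0.65],[0,5,136,0,0.65],[0,5,137,0,0.65],[0,5,137,0,0.2],[0,5,137,0,0.2]], force=15)

```text
time_s: 34.83
tcp_pos: [453.8, -199.1, -27.8]
tool_rot: [0.001, 0.765, 0.645, 0.0]
force: [0.8, -0.0, -0.0]
width: 47.3
gripper_force: 0.0
```

>>> step_arm(targets=[[0,0,0,0,0.2],[0,0,0,0,0.2],[0,0,-30,0,0.2],[0,0,-80,0,0.2],[0,0,-137,0,0.2],[0,0,-137,0,0.2],[0,0,-137,0,0.2]])

```text
time_s: 35.7
tcp_pos: [452.7, -198.5, 107.8]
tool_rot: [-0.0, 0.765, 0.645, -0.0]
force: [-0.7, 0.2, 0.2]
width: 39.4
gripper_force: 15.0
```

Run:
```python
from h import *
goto([582,9,107],-9.6);held('w32','red')
```

```text
t 35.7 tcp [ 452.7 -198.5  107.8] yaw -9.7 shift [226.3  92.4   0.7] twist [np.float64(-0.1), np.float64(-0.1)] w 39.4
n 2216 ztop -37.9 zmax -31.8 lo [-15.2 -17.7 -38.1] hi [ 19.3  19.2 -35.2]
plane [ 4.0000e-03 -2.0000e-03 -3.6693e+01]
```

>>> step_arm(targets=[[56,23,0,0,0.2],[112,46,0,0,0.2],[168,69,0,0,0.2],[215,88,0,0,0.2],[226,92,0,0,0.2],[226,92,0,0,0.2],[226,92,0,0,0.2]])

```text
time_s: 36.62
tcp_pos: [580.8, 7.5, 107.2]
tool_rot: [-0.001, 0.765, 0.644, -0.001]
force: [-0.3, -1.0, -0.2]
width: 39.4
gripper_force: 15.0
```

Run:
```python
from h import *
goto([582,9,107],-9.6);post('w33');held('w34','red')
```

```text
t 36.625 tcp [580.8   7.5 107.2] yaw -9.8 shift [1.7 0.9 0.2] twist [np.float64(-0.2), np.float64(-0.2)] w 39.4
30 5 x [41.9 45.8 47.6] y [-4.7 -2.8  6.7]
34 8 x [40.2 45.5 47.1] y [-6.1  3.7  7. ]
38 4 x [39.9 44.1 47.5] y [-6.3  0.2  6.7]
42 5 x [43.4 47.  47.7] y [-7.3 -2.7  2.8]
46 442 x [28.3 40.8 53.9] y [-12.2   1.2  13.4]
50 12 x [32.  43.9 52.7] y [-11.7  -0.3  13.4]
54 8 x [45.5 46.8 47.4] y [-4.3  0.2  4.6]
62 7 x [44.6 47.3 47.9] y [-4.   1.9  5.4]
66 6 x [46.6 47.7 47.9] y [-3.2 -0.3  3.4]
70 15 x [36.2 45.8 47.5] y [-5.  -0.7  5.4]
74 72 x [37.4 43.7 47.3] y [-5.   0.2  5.3]
78 60 x [38.8 42.2 45.4] y [-3.2  0.2  3.6]
n 2218 ztop -36.3 zmax -30.3 lo [-15.1 -18.6 -36.6] hi [ 19.6  18.3 -33.6]
plane [-1.0000e-03  1.0000e-03 -3.5226e+01]
```

>>> step_arm(targets=[[20,0,0,0,0.2],[42,-0.2,0,0,0.2],[42,-0.2,15,0,0.2],[42,-0.2,25,0,0.2],[42,-0.2,38,0,0.2],[42,-0.2,50,0,0.2],[42,-0.2,62,0,0.2],[42,-0.2,70,0,0.2]])

```text
time_s: 37.72
tcp_pos: [588.4, 49.8, 37.1]
tool_rot: [-0.0, 0.765, 0.645, -0.0]
force: [-0.7, -0.5, 0.4]
width: 39.3
gripper_force: 15.0
```

>>> step_arm(targets=[[0,0,0,0,0.2],[0,0,8,0,0.2],[0,0,14,0,0.2],[0,0,16,0,0.2],[0,0,16,0,0.2]])

```text
time_s: 38.35
tcp_pos: [588.7, 50.0, 22.1]
tool_rot: [-0.0, 0.764, 0.645, -0.0]
force: [-0.4, 0.2, 0.2]
width: 39.5
gripper_force: 15.0
```

Run:
```python
from h import *
goto([588,49,19],-9.6);held('w35','red');post('w36')
```

```text
t 38.35 tcp [588.7  50.   22.1] yaw -9.7 shift [-1.1 -0.5  3.1] twist [np.float64(-0.1), np.float64(-0.1)] w 39.5
n 2000 ztop -36.5 zmax -29.8 lo [-15.1 -18.6 -36.8] hi [ 19.3  18.4 -33.7]
plane [ 4.0000e-03  3.0000e-03 -3.5321e+01]
38 5 x [-4.1 -3.7 -3. ] y [-7.   6.   6.1]
42 10 x [-4.3 -3.2 -0.5] y [-7.5 -6.4  6.6]
46 23 x [-5.5 -3.2  4.1] y [-7.3  5.2  7.3]
50 36 x [-2.1  3.6  5. ] y [-6.2 -0.4  6.1]
54 57 x [-3.3  3.9  4.9] y [-6.8  0.9  7.5]
58 781 x [-14.9  -1.5  10.7] y [-13.1  -0.4  12.7]
62 46 x [0.4 4.3 5.4] y [-5.5 -0.3  5.3]
66 43 x [0.4 4.3 5.2] y [-6.  -0.3  5.2]
70 63 x [-0.8  4.1  5.5] y [-5.8 -0.3  5.1]
74 142 x [-3.3  2.2  4.9] y [-5.2 -0.3  5.1]
78 115 x [-3.5 -0.   3.7] y [-3.7 -0.3  3. ]
```

>>> step_arm(targets=[[0,0,2,0,0.2],[0,0,2,0,0.5],[0,0,2,0,0.6],[0,0,-5,0,0.7],[0,0,-50,0,0.75],[0,0,-88,0,0.75],[0,0,-88,0,0.75]])

```text
time_s: 39.33
tcp_pos: [592.1, 50.0, 115.6]
tool_rot: [0.003, 0.764, 0.645, 0.003]
force: [-0.4, -0.9, 0.3]
width: 71.5
gripper_force: 0.0
```

Run:
```python
from h import *
goto([453,-322,110],-9.6);ring('w37','red',55);post('w38')
```

```text
t 39.325 tcp [592.1  50.  115.6] yaw -9.7 shift [-390.2  -74.3    4.3] twist [np.float64(-0.1), np.float64(-0.1)] w 71.5
n 957 px 251 191 27.0 tool of circle [ 3.6 -1.6 57.9]
top face: n 901 lo [-18.2 -19.5  57.8] hi [18.8 16.3 58. ]
30 4 x [-3.3 -1.9 -1.1] y [-7.5 -0.6  6.2]
38 4 x [-3.6 -1.4  1.9] y [-6.7  4.6  6.1]
42 15 x [-3.4  2.8  4.4] y [-7.  -0.   6.1]
46 14 x [-4.3  2.   4.2] y [-6.9  0.5  6.8]
50 14 x [-3.6  3.8  4.7] y [-6.2  0.5  6.7]
54 375 x [-15.2  -2.1  10.5] y [-13.3  -0.   12.7]
58 18 x [-3.3  3.9 10.3] y [-9.1 -0.5  7.4]
62 13 x [1.2 3.8 4.4] y [-5.4  0.   4.6]
66 12 x [1.1 3.7 4.8] y [-5.4 -0.4  4.5]
70 20 x [-3.   2.7  4.6] y [-6.4 -0.4  4.7]
74 63 x [-5.7  1.1  4.4] y [-5.5 -0.9  4.6]
78 49 x [-4.1 -0.9  2.7] y [-3.6 -0.8  2.8]
```

>>> step_arm(targets=[[-60,-11,0,0,0.75],[-120,-22,0,0,0.75],[-180,-34,0,0,0.75],[-240,-46,0,0,0.75],[-300,-57,0,0,0.75],[-360,-68,0,0,0.75],[-390,-74,0,0,0.75],[-390,-74,0,0,0.75]])

```text
time_s: 40.42
tcp_pos: [448.2, -322.8, 108.3]
tool_rot: [-0.002, 0.766, 0.643, -0.0]
force: [1.1, -0.2, -0.6]
width: 71.4
gripper_force: 0.0
```

>>> step_arm(targets=[[0,0,0,0,0.75],[0,0,0,0,0.75]])

```text
time_s: 40.67
tcp_pos: [450.2, -320.5, 109.7]
tool_rot: [-0.001, 0.764, 0.645, 0.0]
force: [0.2, -1.4, -0.4]
width: 71.4
gripper_force: 0.0
```

```bash
cat >> h.py <<'E'
def knob(f,zlo,zhi):
    im,d,cal=snap('wrist',f);s,p,R=tool();uv=np.argwhere(np.ones_like(d))[:,::-1];W=bydepth(cal,uv,d).reshape(384,512,3);L=(W-p)@R
    k=(W[...,2]>zlo)&(W[...,2]<zhi)&(np.hypot(L[...,0],L[...,1])<45)&(d>0)&(abs(L[...,1])<33)
    n,lab,st,ce=cv2.connectedComponentsWithStats(k.astype(np.uint8));i=1+np.argmax(st[1:,4]);Q=L[lab==i]
    print(len(Q),np.round(np.percentile(Q,[1,50,99],axis=0),1).tolist())
    A=np.c_[Q[:,:2],np.ones(len(Q))];print('plane',np.round(np.linalg.lstsq(A,Q[:,2],rcond=None)[0],3))
    V=im.max(2);b=(lab==i)&(V>110)
    if b.sum()>8:print('disc',b.sum(),np.round(L[b].mean(0),1))
E
python3 - <<'E'
from h import *
goto([453,-322,110],-9.6);knob('w39',26,36)
E
```

```text
t 40.675 tcp [ 450.2 -320.5  109.7] yaw -9.6 shift [-1.   3.  -0.3] twist [np.float64(-0.0), np.float64(-0.0)] w 71.4
1147 [[-23.0, -12.5, 78.3], [-3.1, 6.7, 80.2], [15.5, 25.9, 83.2]]
plane [ 1.100e-02 -1.000e-03  8.024e+01]
disc 206 [-4.5  6.9 79.6]
```

>>> step_arm(targets=[[-4.2,6.1,40,0,0.7],[-4.2,6.1,75,0,0.7],[-4.2,6.1,105,0,0.7],[-4.2,6.1,122,0,0.7],[-4.2,6.1,127,0,0.7],[-4.2,6.1,127,0,0.25],[-4.2,6.1,127,0,0.25],[-4.2,6.1,127,0,0.25]], force=20)

```text
time_s: 41.72
tcp_pos: [456.0, -327.7, -15.6]
tool_rot: [0.001, 0.765, 0.645, 0.0]
force: [-0.0, -1.0, 2.6]
width: 42.0
gripper_force: 19.0
```

>>> step_arm(targets=[[0,0,0,0,0.25],[0,0,0,0,0.25],[0,0,-30,0,0.25],[0,0,-80,0,0.25],[0,0,-130,0,0.25],[0,0,-130,0,0.25],[0,0,-130,0,0.25]])

```text
time_s: 42.6
tcp_pos: [454.6, -326.5, 112.2]
tool_rot: [-0.001, 0.765, 0.645, -0.0]
force: [-0.2, -1.0, -0.7]
width: 41.9
gripper_force: 20.0
```

```bash
cat >> h.py <<'E'
def disc(f):
    im,d,cal=snap('wrist',f);L,_,hsv=stud(im,d,cal)
    k=(d>0)&(np.hypot(L[...,0],L[...,1])<24)&(L[...,2]<-35)&(L[...,2]>-60)
    b=k&(hsv[...,2]>110);Q=L[b];print('disc',b.sum(),np.round(np.percentile(Q,[2,50,98],axis=0),1).tolist() if b.sum() else '')
    Q=L[k];print('all',np.round(np.percentile(Q,[1,50,99],axis=0),1).tolist())
E
python3 - <<'E'
from h import *
goto([582,9,107],-9.6);disc('w40')
E
```

```text
t 42.6 tcp [ 454.6 -326.5  112.2] yaw -9.7 shift [352.2  68.8   5.4] twist [np.float64(-0.1), np.float64(-0.1)] w 41.9
disc 573 [[-7.1, -7.1, -47.9], [1.2, 0.8, -46.8], [8.8, 8.2, -45.6]]
all [[-10.1, -20.4, -57.6], [5.9, 0.2, -46.2], [21.8, 21.4, -35.9]]
```

>>> step_arm(targets=[[58,11,0,0,0.25],[116,22,0,0,0.25],[174,34,0,0,0.25],[232,46,0,0,0.25],[290,57,0,0,0.25],[335,66,0,0,0.25],[352,69,0,0,0.25],[352,69,0,0,0.25]])

```text
time_s: 43.65
tcp_pos: [581.7, 8.6, 111.4]
tool_rot: [-0.001, 0.764, 0.645, -0.001]
force: [-0.3, 0.2, -0.5]
width: 41.7
gripper_force: 20.0
```

>>> step_arm(targets=[[0,0,0,0,0.25],[0,0,0,0,0.25]])

```text
time_s: 43.9
tcp_pos: [582.4, 6.9, 113.1]
tool_rot: [-0.0, 0.765, 0.644, -0.0]
force: [0.5, 0.5, 0.0]
width: 41.5
gripper_force: 20.0
```

Run:
```python
from h import *
goto([582,9,107],-9.6);post('w41');disc('w42')
```

```text
t 43.9 tcp [582.4   6.9 113.1] yaw -9.8 shift [ 2.  -0.7  6.1] twist [np.float64(-0.2), np.float64(-0.2)] w 41.5
34 8 x [41.2 45.8 47.3] y [-8.5  0.8  5.1]
38 5 x [41.2 47.6 47.7] y [-8.3 -2.7 -0.8]
46 12 x [40.  45.1 47.5] y [-2.7  4.7  6.1]
50 6 x [39.7 44.9 47.9] y [-2.5  2.2  6.1]
54 458 x [28.4 40.3 53.9] y [-13.8  -1.1  11.6]
58 19 x [30.4 44.8 53.3] y [-12.4  -0.6  10.6]
62 5 x [44.7 47.4 47.4] y [-5.  -3.3  3.7]
66 5 x [45.8 46.9 47.9] y [-5.7  0.3  2.9]
70 16 x [36.9 45.7 48.1] y [-6.8 -1.9  3.6]
74 73 x [37.1 43.1 47.5] y [-6.3 -1.4  3.8]
78 54 x [39.4 42.9 45.5] y [-4.9 -1.4  2. ]
disc 600 [[-7.0, -7.7, -46.9], [1.5, 0.3, -45.7], [9.2, 7.7, -44.6]]
all [[-10.1, -20.9, -57.0], [5.7, -0.3, -45.1], [21.9, 20.9, -35.9]]
```

>>> step_arm(targets=[[20,-0.8,0,0,0.25],[41.2,-1.6,0,0,0.25],[41.2,-1.6,10,0,0.25],[41.2,-1.6,22,0,0.25],[41.2,-1.6,32,0,0.25],[41.2,-1.6,42,0,0.25],[41.2,-1.6,50,0,0.25],[41.2,-1.6,57,0,0.25]])

```text
time_s: 45.0
tcp_pos: [588.1, 48.9, 55.7]
tool_rot: [-0.0, 0.765, 0.645, -0.0]
force: [-0.7, 0.1, -0.8]
width: 42.0
gripper_force: 20.0
```

>>> step_arm(targets=[[0,0,0,0,0.25],[0,0,6,0,0.25],[0,0,11,0,0.25],[0,0,14,0,0.25],[0,0,14,0,0.25]])

```text
time_s: 45.62
tcp_pos: [587.9, 49.1, 41.9]
tool_rot: [-0.0, 0.764, 0.645, -0.0]
force: [-0.7, -0.2, -0.2]
width: 42.0
gripper_force: 20.0
```

>>> step_arm(targets=[[0,0,2,0,0.25],[0,0,2.5,0,0.25],[0,0,2.5,0,0.4],[0,0,2.5,0,0.55],[0,0,0,0,0.7],[0,0,-30,0,0.75],[0,0,-80,0,0.75],[0,0,-80,0,0.75]])

```text
time_s: 46.62
tcp_pos: [592.0, 49.2, 128.4]
tool_rot: [0.003, 0.764, 0.645, 0.004]
force: [1.1, 0.5, 0.5]
width: 70.9
gripper_force: 0.0
```

Run:
```python
from h import *
goto([588,49,107],-9.6);knob('w43',72,97);ring('w44','red',55);print(r.read_state()['force'])
```

```text
t 46.625 tcp [592.   49.2 128.4] yaw -9.7 shift [-0.9 -4.1 21.3] twist [np.float64(-0.1), np.float64(-0.1)] w 70.9
1565 [[-17.5, -21.8, 39.1], [3.2, -2.3, 40.8], [21.5, 17.2, 50.6]]
plane [6.300e-02 1.200e-02 4.108e+01]
disc 301 [ 0.9 -3.3 40.4]
n 43 px 276 188 2.9 tool of circle [ 4.6 24.1 68.2]
[ 0.156487    0.83849591 -0.29720115]
```

>>> step_arm(targets=[[0,0,0,0,0.75],[0,0,0,0,0.75],[0,0,0,0,0.75]])

```text
time_s: 47.1
tcp_pos: [587.6, 49.1, 121.3]
tool_rot: [-0.001, 0.764, 0.645, -0.001]
force: [-0.1, -0.2, 0.1]
width: 71.2
gripper_force: 0.0
```

Run:
```python
from h import *
im,d,cal=snap('wrist','w45');s,p,R=tool();print(p)
uv=np.argwhere(np.ones_like(d))[:,::-1];W=bydepth(cal,uv,d).reshape(384,512,3);L=(W-p)@R
def z(m,n):
    Q=W[m];print(n,m.sum(),np.round(np.median(Q,0),1) if m.sum() else '')
    if m.sum()>20:
        A=np.c_[Q[:,:2]-Q[:,:2].mean(0),np.ones(len(Q))];print(np.round(np.linalg.lstsq(A,Q[:,2],rcond=None)[0],3))
V=im.max(2);near=np.hypot(W[...,0]-588,W[...,1]-48)
z((near<9)&(W[...,2]>75)&(V>100),'disc');z((near<19)&(near>12)&(W[...,2]>80),'rim')
z((near>30)&(near<60)&(W[...,2]>20)&(W[...,2]<35),'rail')
s2,d2,c2=snap('side','s45');q=np.argwhere(np.ones_like(d2))[:,::-1];W2=bydepth(c2,q,d2).reshape(384,512,3)
near2=np.hypot(W2[...,0]-588,W2[...,1]-48);h=cv2.cvtColor(s2,cv2.COLOR_RGB2HSV);H,S,Vv=[h[...,i].astype(int) for i in range(3)]
for n,m in(('red',((H<6)|(H>174))&(S>140)),('brass',(H>15)&(H<32)&(S>110)),('dark',(Vv<70))):
    m&=(near2<26)&(W2[...,2]<100)&(W2[...,2]>22);Q=W2[m];print(n,len(Q),np.round(np.percentile(Q[:,2],[3,50,97]),1) if len(Q) else '')
```

```text
[587.74479002  49.0908688  121.47360238]
disc 250 [588.2  49.2  85.2]
[-9.0000e-03  1.8000e-02  8.5222e+01]
rim 745 [588.3  50.2  84.7]
[2.0000e-03 6.0000e-03 8.4645e+01]
rail 2195 [590.   74.2  26.7]
[ 0.     0.    26.662]
red 40 [27.9 53.  58. ]
brass 63 [30.1 38.2 46.2]
dark 218 [58.1 79.4 87.4]
```

Settled, the knob's top reads 85 mm and level. That puts it fully home, with the spacer and washer below at the right heights. The gripper is clear and open, so I'm handing in.

```bash
python3 -c "
from plant import r
print(r.hand_in())"
```

```text
the job is handed in; nothing more can be done
None
```

The job is handed in at about 47 s of the 72 s allowed: the bolt is locked across the slot with spacer, washer and knob fully home by the camera measurements, and everything is released. I dropped the bolt once onto the rail (the real finger tips sit about 30 mm behind the reported TCP) and recovered it; the hand-in returned no verdict.

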